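Tweezers squeezed to the mark over the specimen dish

TASK

At the paper conservator's light table, take the long sprung tweezers off their stand, gripping them across the two arms, and carry them level so that their tips are over the middle of the round white dish, a few centimetres above its rim. Squeeze the arms until the pointer on the moving arm is in line with the black mark on the little scale across the arms, and keep that tip gap steady: the job finishes with the tweezers still held there, squeezed to the mark, touching nothing else. Leave the dish and everything else on the table where it is.

Things in the scene. Friction and masses are not known exactly. Their poses are not given: they have to be found in the camera images.
- grip (a point): Gripping place of the loose steel tweezers (75 g, 198 mm long), half-way up their 12 mm high arms, 40 mm above the table on the stand. x along the fixed arm to the tips, y from fixed to moving arm, z up. Head (26 x 12 x 14 mm) at x = -110 mm, tips at +70 mm. Fixed arm: straight 4 mm strip, flat outer face at y = -16, inner at -12 mm; the boss of the open moving arm reaches y = +16 mm.
- squeeze (a joint): Hinge of the moving arm, rad: 0 = sprung fully open (tips 30 mm apart), grows as it is squeezed, 0.165 = tips all but shut. Angle between the arms f = 0.17 - this. Tip gap = 180 mm * sin f. Pointer on the scale: 150 mm * sin f. Outer width over fixed arm and boss at the grip = 13 mm + 110 mm * sin f (32 mm open).
- mark (a joint): Setting of the black mark, a 5 mm wide collar on the small steel scale tongue that bridges the arms 32 mm ahead of the grip, 16 to 21 mm above the arms' underside. m from the fixed arm's side, 0.004 to 0.018, different each time; it stays put. Pointer and middle of the mark are in line when 150 mm * sin f equals this (see squeeze); the tips are then 1.2 times this apart.
- mark_line (a point): Middle of the black mark, at the height of the pointer (21.5 mm above the arms' underside); y along the scale, away from the fixed arm.
- pointer (a point): The pointer: thin dark upright finger on the moving arm, 40 mm ahead of the grip, its bent-back end just above the scale tongue; it moves along the scale as the arms are squeezed.
- tip_a (a point): Tip of the fixed arm, inner face, half-way up.
- tip_b (a point): Tip of the moving arm, inner face, half-way up.
- stand: Fixed dark wooden tool stand under the tweezers, on the left or the right. Base plate 150 x 70 mm, 6 mm thick, two cross bars 8 mm thick, 70 mm wide, tops 34 mm above the table, 80 mm behind and 40 mm ahead of its origin (x towards the tips); its origin lies on the table, under the grip within 5 mm.
- dish: Loose round white open dish, 100 mm outside diameter, 35 mm high, wall 4 mm; origin under its centre on the table. On the other side of the table from the stand.
- tweezers: The tweezers; origin 6 mm below the grip. The moving arm is a 4 mm strip hinged in the head (x = -110, y = -12 mm from the grip), with a round boss (radius 5 mm) outside at the grip: press there. Its spring takes about 5 N at the boss to start and 10 N to shut the tips; only this force keeps the tool in the fingers, so keep it squeezed a few mm at least while carrying.
- weight_a: Small round dark steel weight with a knob, 34 mm wide, 31 mm high, between stand and dish; not to be moved.
- weight_b: The same, farther off; not to be moved.
- jar: Open glass jar, 64 mm wide, 55 mm high; not to be moved.
- jar_ring: Grey ring, 72 mm wide, 9 mm high; not to be moved.
- brush: Flat brush lying at the right side; not to be moved.
- folder: Wooden folding stick, 150 x 22 x 6 mm, lying at the left side; not to be moved.
- bottle: Amber jar with lid, 52 mm wide, 90 mm high; not to be moved.
There are look-alikes about, which are no part of the job. Leave any purple look-alike of the tweezers alone.

How it is judged:
By the outcome, as a careful person would: the job done as asked, in the order asked, and still so for the second after the job is handed in, while the arm keeps its last pose, push and grip.
It also fails if it takes over 48 s, if anything falls off the work surface, if the arm or the gripper's body presses on something with over 40 N, if the wrist force passes 120 N, or if a joint passes its speed limit or range.

ROBOT

A 6-joint arm with a two-finger parallel gripper is mounted at the origin on the work surface. World frame = base frame: x ahead of the robot, y to its left, z up, the work surface at z = 0. Lengths are in mm, angles in rad, forces in N, time in s.
With the tool pointing down it reaches from about 350 to 975 mm from the base axis. Payload 7.1 kg.
Tool frame: the origin (TCP) lies at the very end of the fingers, on their centre line; the grasp point (between the pads) lies 19 mm behind it; y points along the fingers, x is the direction in which the jaws open and shut, and the axes are right-handed (so a half turn about y gives the same grasp; the last joint's range is limited). The gripper opens to 88 mm and grips with 3 to 60 N. Pads are 20 mm wide; open, the fingers measure 115 mm over their backs; the gripper's body (75 mm by 178 mm) begins 61 mm behind the grasp point.
Start: joints at [-1.2, 0.423, 1.63, -0, 1.089, -0.019], TCP at [237.518, -578.092, 222.675] pointing down, gripper open.
Joint ranges: [-3, 3], [-0.9, 2.11], [0.09, 2.58], [-1.31, 4.45], [0.11, 2.69], [-2.54, 2.54]. Speed limits (rad/s): [2.39, 2.39, 3.01, 3.14, 3.14, 3.14].

INTERFACE

Orientations are given as a rotation vector (axis times angle).
In Python, from workcell import ctrl gives the robot as it stands. The module is installed in compiled form; this text tells all that it offers.
- The arm moves only by the tool jog_arm, never from a script. Its argument "steps" is a list of rows, each an object with "turn": the turn, a rotation vector about the world's x, y, z scaled (see below), a list of three; "dp": the shift along the world's x, y, z scaled (see below), a list of three; "claw": the opening, from 0 (shut) to 1 (fully open). In form: [{"turn": [wx, wy, wz], "dp": [x, y, z], "claw": claw}, ...]. A call has 1 to 12 rows; each row is the pose to reach, as a shift and turn from the pose measured when the call began, turning the shorter way round; what a row does not reach only later rows make up. The controller multiplies each number of a shift by 80 mm and each number of a turn by pi rad. A row lasts 1/12 s, in which the tool goes at most 41.7 mm and 7.16 degrees, less where a joint would pass 70% of its speed; a pose out of reach is approached as far as the arm can. A call with a number of a shift or a turn outside -1 to 1 is refused whole. A call with a gripper value outside its range is refused whole. The fingers move at their own pace and stop on an object; the grip force is fixed at half the most. Time passes only in rows, so rows that repeat a pose let the fingers close. It gives the time, the measured TCP pose, the force and the opening at its end, in the units of the state.
- ctrl.get_obs(): the state, without advancing time (a new reading comes with each control period).
- ctrl.get_image(name): name is "side" or "top"; returns a dict with "img" (400x640x3 uint8, red, green, blue), "range_z" (400x640 float32, mm along the optical axis (not along the pixel's ray), 0 where there is no reading), "fovy" (degrees; the focal length in pixels is half the picture's height over the tangent of half this angle, whatever the lens; pixels are square), "cx", "cy" (the principal point, pixels), "camera_from_world" (4x4, takes a point from world to camera coordinates). Camera axes: x right, y down, z forward; pixel columns grow to the right and rows downward; lengths in mm; the calibration is good to about 2 mm. A picture is of the moment at which its call begins.
- ctrl.close_job(): hands the job in, once; it reports no verdict.
The state is a dict: "t": time; "qpos": joint angles; "qvel": joint speeds; "joint_torque": joint torques, N m; "ee_pos": TCP position; "orientation": TCP orientation; "ft_force": force on the tool from outside, world axes, zero at the start; "moment": the same for the moment, N m; "width": finger opening in mm.
Only numpy, scipy, OpenCV 4.12 (cv2) and the standard library are available. Lean on these libraries where they do the work, as an engineer would, in place of code of your own. Each camera call takes 0.05 s, during which the arm holds its last target.

## Working session

There is one attempt and no reset: what is moved stays moved. The work goes in short steps, Python scripts to look and compute and a tool call to move; the robot and the scene stay as the last step left them, time stands still between calls to the robot, and variables do not carry over. Pictures are saved under pics/ and viewed, and the job is handed in when it is done.

Besides the shell and the picture viewer there is one more tool, called after "Request:" as a command line: name --argument value ..., lists and objects as JSON in quotes. jog_arm: Moves the arm, as the interface text tells. Its arguments: {"type":"object","properties":{"steps":{"type":"array","items":{"type":"object","properties":{"turn":{"type":"array","items":{"type":"number"}},"dp":{"type":"array","items":{"type":"number"}},"claw":{"type":"number"}}}}},"required":["steps"]}

```bash
mkdir -p pics; cat > h.py <<'E'
import numpy as np, cv2
from workcell import ctrl
def cam(n):
    d=ctrl.get_image(n); h=d["img"].shape[0]
    d["f"]=h/2/np.tan(np.radians(d["fovy"])/2); return d
def save(d,fn,crop=None,s=1):
    im=d["img"][:,:,::-1]
    if crop: x0,y0,x1,y1=crop; im=im[y0:y1,x0:x1]
    im=cv2.resize(im,None,fx=s,fy=s,interpolation=cv2.INTER_CUBIC); cv2.imwrite(fn,im)
def ray(d,u,v):
    T=np.array(d["camera_from_world"]); R=T[:3,:3]; o=-R.T@T[:3,3]
    return o,R.T@np.array([(u-d["cx"])/d["f"],(v-d["cy"])/d["f"],1])
def onz(d,u,v,z):
    o,r=ray(d,u,v); return o+r*(z-o[2])/r[2]
def rng(d,u,v):
    o,r=ray(d,u,v); return o+r*d["range_z"][int(v),int(u)]
def proj(d,p):
    T=np.array(d["camera_from_world"]); c=T[:3,:3]@np.array(p)+T[:3,3]
    return c[0]/c[2]*d["f"]+d["cx"],c[1]/c[2]*d["f"]+d["cy"]
E
python3 - <<'E'
from h import *
print(ctrl.get_obs())
for n in("top","side"):
    d=cam(n); save(d,f"pics/{n}0.png"); print(n,d["f"],d["cx"],d["cy"],d["camera_from_world"])
E
```

```text
{'t': 0.0, 'qpos': array([-1.19998923e+00,  4.23845033e-01,  1.63068164e+00, -1.51728029e-05,
        1.08859512e+00, -1.90192381e-02]), 'qvel': array([-0.0005063 , -0.000594  , -0.00057858,  0.0010762 , -0.00157472,
        0.00017636]), 'joint_torque': array([ 9.50960202e-04, -5.44612062e+01, -2.73669094e+01,  6.44304603e-02,
        2.26279692e-02, -1.17113973e-04]), 'ee_pos': array([ 237.32557288, -577.58981552,  221.90236275]), 'orientation': array([-1.36789018,  0.91834922, -0.91627081]), 'ft_force': array([ 0.2278768 ,  0.29393507, -0.27312117]), 'moment': array([-0.00751788, -0.071129  , -0.00767852]), 'width': 88.07419963685496}
top 414.66388195488076 316.5777158630308 197.5533898731631 [[-1.29362417e-02 -9.99915701e-01 -1.11534185e-03 -1.45355464e+01]
 [-9.94313548e-01  1.29816640e-02 -1.05697897e-01  5.18173985e+02]
 [ 1.05703465e-01 -2.58334027e-04 -9.94397662e-01  1.14822518e+03]
 [ 0.00000000e+00  0.00000000e+00  0.00000000e+00  1.00000000e+00]]
side 467.273217521361 315.1975824272404 204.54435178389977 [[ 8.81482623e-01 -4.72201486e-01 -3.76060669e-03 -4.59343883e+02]
 [-2.35700232e-01 -4.33064987e-01 -8.70000068e-01  1.74382501e+02]
 [ 4.09186737e-01  7.67776317e-01 -4.93037261e-01  1.51081480e+03]
 [ 0.00000000e+00  0.00000000e+00  0.00000000e+00  1.00000000e+00]]
```

View pics/top0.png

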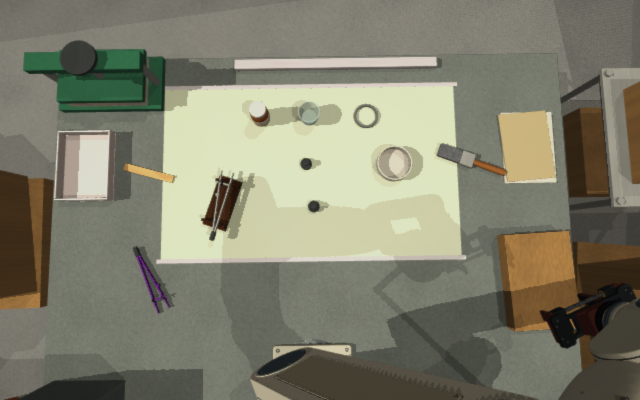

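View pics/side0.png

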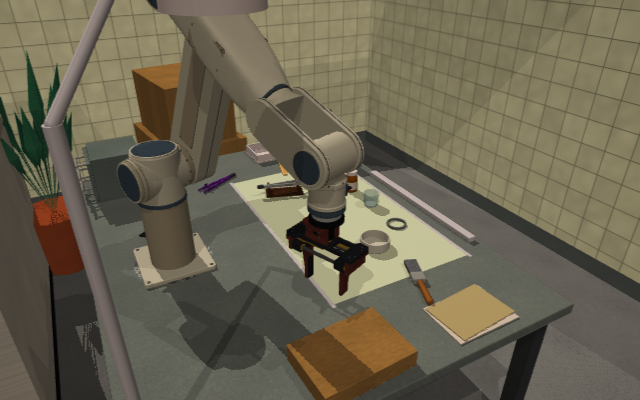

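The tweezers are on the dark stand at top-view (222,205), tips up to about (230,172). The dish is at (395,163) and the purple look-alike at (152,280). I'll zoom in on the tweezers.

```bash
python3 - <<'E'
from h import *
d=cam("top"); np.save("top0.npy",d,allow_pickle=True)
save(d,"pics/top1.png",(190,160,265,250),6.5)
s=cam("side"); save(s,"pics/side1.png",(240,160,320,215),8)
# dish
g=d["range_z"]
P=np.zeros((400,640,3))
T=np.array(d["camera_from_world"]);R=T[:3,:3];o=-R.T@T[:3,3]
u,v=np.meshgrid(np.arange(640),np.arange(400))
r=np.stack([(u-d["cx"])/d["f"],(v-d["cy"])/d["f"],np.ones(u.shape)],-1)@R
P=o+r*g[...,None]
m=(P[...,2]>28)&(P[...,2]<45)&(u>370)&(u<420)&(v>138)&(v<190)
print(m.sum(),P[m].min(0),P[m].max(0)); c,rad=cv2.minEnclosingCircle(P[m][:,:2].astype(np.float32)); print(c,rad)
w=(u>200)&(u<245)&(v>165)&(v<245)
for a in range(168,244,3): print(a,' '.join('%3d'%z for z in P[a,204:244,2]))
E
```

```text
174 [ 567.00901985 -291.96492573   28.15564486] [ 665.59959857 -193.74824672   42.29147619]
(615.5823974609375, -243.08544921875) 50.040863037109375
168   2  -3  -2  -3  -5   2   0   1   1   5   0   0   1   2   0  -2  -4   2  -2   0   5 1196   0   0   0   3   0   0   1   5  -3   2   2  -1   0  -3   0  -4  -2  -3
171   3  -3  -1   0   1   0  -2   4   0   3   0   3   5   0  -3   0   2  42  33   1  -2   1   0  -1   0   5  -1   0   3   0   3   2   1   1  -4   0  -2   4  -1   0
174   1   2   0   1   2   1   2   0   6   0   1   0   0   1   3   2  44  39   0   0   1   4  -1  -4   3   0  -2   3  44  37   0   2   2   0   1   2   1  -1   0   0
177  -1  -2   0   0   1   0  -3  -2   0   4   0   0  -3   0   1   6  44  36   8   4   2   8   4   7  -3  -4   0  43  35  -4  -2   0  -1  -1   0   0   0  -4   0   2
180   0   3   0   1   0   2  -1  -1   0  -2   0  57  33  35  56  52  42  29  31  33   2   4   4   3   3   4  45  42   4   4   4   8   5   2  -2  -2   2   0  -2   0
183   2  -1  -1  -1   0   0  -1  -2   1   5   4   0  -3   5   6  45  50  53  54  51  50  49  34  31  34  48  45  31  33  33   7   
[... 2617 characters left out ...]
  4   0   2   0  -4   0   2   1   0   1  -4
234   0   2   0   4   1   0  41  48  46  49  45  38  -2  -3  -2  -5   4  -1  -5   0  -1  -2   0   0   2   3  -1  -3  -2  -1   2   0   1   0   3  -1   0  -2   0   0
237   0   0   1   2   0  47  49  47 1196  47  43  -3   0   0  -3   0  -1   1   3   0   1  -2   0  -2   4  -3  -1   1   0   1   2   0   0  -1  -2   0  -3   1   2  -1
240  -3   1  -1   0  -2   0   6  46  46  41   0  -1   3  -1   0  -2   0   2   2   0   1  -1  -1  -2  -1   0  -1   1   0   0   0   0  -3  -2  -1   1   1   0   2   2
243  -2   3   0   0  -4   0   0   3  -5   2  -2   0   0   4   1   1   0  -1   0   1   2  -1   0   2   3  -3  -3   0   2  -1   0   1   3   2  -4  -1   0   0   1   2
```

View pics/top1.png

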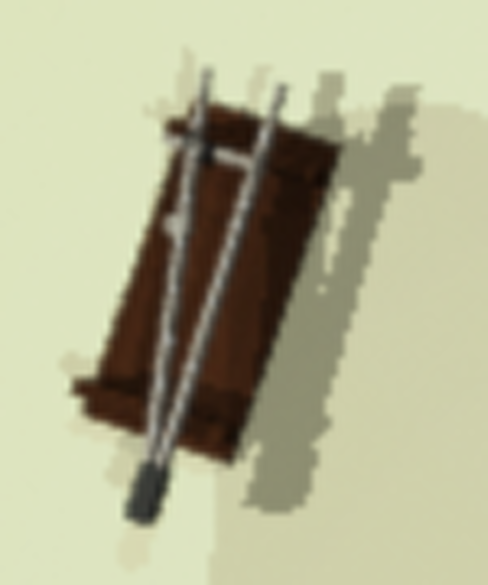

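View pics/side1.png

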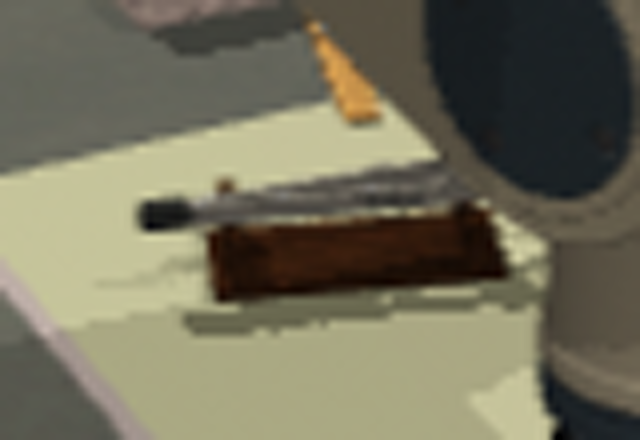

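The fixed arm is the right-hand strip. The moving arm with its boss is on the left (boss at zoom (175,225)), the tips point away from the robot, and the scale is near zoom (215,152). Next I'll compute the grasp pose.

```bash
cat > g.py <<'E'
from h import *
from scipy.spatial.transform import Rotation as Ro
d=np.load("top0.npy",allow_pickle=True).item()
T=np.array(d["camera_from_world"]);R=T[:3,:3];o=-R.T@T[:3,3]
u,v=np.meshgrid(np.arange(640),np.arange(400))
r=np.stack([(u-d["cx"])/d["f"],(v-d["cy"])/d["f"],np.ones(u.shape)],-1)@R
z=(o+r*d["range_z"][...,None])[...,2]
Q=o+r*((46-o[2])/r[...,2])[...,None]   # on plane z=46
gray=d["img"].astype(float).mean(2)
# fixed arm: guess line between (231.5,174) and (217,222) px
pts=[]
for row in range(188,222):
    c=232.5+(row-174)*(218-232.5)/48
    cols=np.arange(int(c)-3,int(c)+4)
    w=np.clip(gray[row,cols]-75,0,None)
    cc=(w*cols).sum()/w.sum(); pts.append(onz(d,cc,row,45)[:2])
pts=np.array(pts,np.float32)
vx,vy,x0,y0=cv2.fitLine(pts,cv2.DIST_HUBER,0,.01,.01).ravel()
if vx<0: vx,vy=-vx,-vy
ax=np.array([vx,vy]); ay=np.array([-vy,vx]); 
res=(pts-[x0,y0])@ay; print("yaw",np.degrees(np.arctan2(vy,vx)),"res",res.std())
# extents along x of everything z>41
m=(z>40)&(z<60)&(u>205)&(u<236)&(v>168)&(v<243)
s=(Q[m][:,:2]-[x0,y0]); a=s@ax; b=s@ay
print("along",np.sort(a)[[0,1,2,-3,-2,-1]],"mid",(a.min()+a.max())/2)
# head -123, tips +70
g1=a.min()+123; g2=a.max()-70
for gg in(g1,g2): print("grip", np.array([x0,y0])+gg*ax+14*ay)
ob=ctrl.get_obs(); print(Ro.from_rotvec(ob["orientation"]).as_matrix())
E
python3 g.py
```

```text
yaw -17.146164 res 0.17999747
along [-90.78758819 -90.00759974 -89.73330287 101.32103233 103.43515896
 104.02963279] mid 6.621022299612953
grip [523.57002818 248.79230014]
grip [525.30648422 248.25656458]
[[ 3.80008050e-01 -3.54453624e-04  9.24983112e-01]
 [-9.24982744e-01  8.24844587e-04  3.80008215e-01]
 [-8.97662601e-04 -9.99999597e-01 -1.44159032e-05]]
```

Request:
jog_arm --steps '[{"dp": [0.4, 0.98, 0], "turn": [0, 0, 0.07], "claw": 1}, {"dp": [0.4, 0.98, 0], "turn": [0, 0, 0.07], "claw": 1}, {"dp": [0.4, 0.98, 0], "turn": [0, 0, 0.07], "claw": 1}]'

```text
t: 0.45
ee_pos: [270.1, -493.6, 221.2]
orientation: [-1.435, 0.747, -0.74]
ft_force: [0.3, 0.1, -0.2]
width: 87.8
```

Request:
jog_arm --steps '[{"dp": [0.4, 0.98, 0], "turn": [0, 0, 0.07], "claw": 1}, {"dp": [0.4, 0.98, 0], "turn": [0, 0, 0.07], "claw": 1}, {"dp": [0.4, 0.98, 0], "turn": [0, 0, 0.07], "claw": 1}]'

```text
t: 0.7
ee_pos: [302.5, -410.3, 220.5]
orientation: [-1.488, 0.575, -0.563]
ft_force: [-0.5, -0.1, -0.3]
width: 87.7
```

Request:
jog_arm --steps '[{"dp": [0.4, 0.98, 0], "turn": [0, 0, 0.07], "claw": 1}, {"dp": [0.4, 0.98, 0], "turn": [0, 0, 0.07], "claw": 1}, {"dp": [0.4, 0.98, 0], "turn": [0, 0, 0.07], "claw": 1}]'

```text
t: 0.95
ee_pos: [335.1, -327.6, 220.2]
orientation: [-1.527, 0.4, -0.385]
ft_force: [-0.6, -0.4, 0.0]
width: 87.7
```

Request:
jog_arm --steps '[{"dp": [0.34, 0.98, 0], "turn": [0, 0, 0.08], "claw": 1}, {"dp": [0.34, 0.98, 0], "turn": [0, 0, 0.08], "claw": 1}, {"dp": [0.34, 0.98, 0], "turn": [0, 0, 0.08], "claw": 1}]'

```text
t: 1.2
ee_pos: [362.9, -245.1, 220.1]
orientation: [-1.554, 0.199, -0.181]
ft_force: [-0.4, -0.1, -0.5]
width: 87.7
```

Request:
jog_arm --steps '[{"dp": [0.34, 0.98, 0], "turn": [0, 0, 0.08], "claw": 1}, {"dp": [0.34, 0.98, 0], "turn": [0, 0, 0.08], "claw": 1}, {"dp": [0.34, 0.98, 0], "turn": [0, 0, 0.08], "claw": 1}]'

```text
t: 1.45
ee_pos: [391.3, -163.0, 220.2]
orientation: [-1.562, -0.004, 0.022]
ft_force: [0.3, -0.9, -0.1]
width: 87.7
```

Request:
jog_arm --steps '[{"dp": [0.34, 0.98, 0], "turn": [0, 0, 0.08], "claw": 1}, {"dp": [0.34, 0.98, 0], "turn": [0, 0, 0.08], "claw": 1}, {"dp": [0.34, 0.98, 0], "turn": [0, 0, 0.08], "claw": 1}]'

```text
t: 1.7
ee_pos: [420.3, -81.2, 220.5]
orientation: [-1.553, -0.208, 0.225]
ft_force: [-0.2, -0.5, 0.8]
width: 87.4
```

Request:
jog_arm --steps '[{"dp": [0.34, 0.98, 0], "turn": [0, 0, 0.08], "claw": 1}, {"dp": [0.34, 0.98, 0], "turn": [0, 0, 0.08], "claw": 1}, {"dp": [0.34, 0.98, 0], "turn": [0, 0, 0.08], "claw": 1}]'

```text
t: 1.95
ee_pos: [450.0, 0.6, 220.9]
orientation: [-1.524, -0.411, 0.425]
ft_force: [-1.5, -0.1, -0.0]
width: 87.9
```

Request:
jog_arm --steps '[{"dp": [0.34, 0.98, 0], "turn": [0, 0, 0.08], "claw": 1}, {"dp": [0.34, 0.98, 0], "turn": [0, 0, 0.08], "claw": 1}, {"dp": [0.34, 0.98, 0], "turn": [0, 0, 0.08], "claw": 1}]'

```text
t: 2.2
ee_pos: [480.0, 82.2, 221.4]
orientation: [-1.476, -0.612, 0.623]
ft_force: [0.7, -0.3, 0.6]
width: 87.8
```

Request:
jog_arm --steps '[{"dp": [0.34, 0.98, 0], "turn": [0, 0, 0.08], "claw": 1}, {"dp": [0.34, 0.98, 0], "turn": [0, 0, 0.08], "claw": 1}, {"dp": [0.34, 0.98, 0], "turn": [0, 0, 0.08], "claw": 1}]'

```text
t: 2.45
ee_pos: [510.3, 163.8, 221.8]
orientation: [-1.408, -0.812, 0.818]
ft_force: [0.3, -0.1, -0.1]
width: 88.0
```

```bash
cat >> h.py <<'E'
from scipy.spatial.transform import Rotation as Ro
def togo(p,yawx):
    "TCP target p, tool down with tool x at yaw degrees; returns dp, turn in units"
    o=ctrl.get_obs(); c,s=np.cos(np.radians(yawx)),np.sin(np.radians(yawx))
    X=np.array([c,s,0]);Y=np.array([0,0,-1.]);M=np.stack([X,Y,np.cross(X,Y)],1)
    t=(Ro.from_matrix(M)*Ro.from_rotvec(o["orientation"]).inv()).as_rotvec()/np.pi
    print("t",o["t"],"q",o["qpos"].round(2),"w",o["width"].round(2),"F",o["ft_force"].round(1))
    print("pos",o["ee_pos"].round(1),"dp",((np.array(p)-o["ee_pos"])/80).round(3),"turn",t.round(4))
E
python3 -c "
from h import *
togo([524.4,248.5,21],72.85)"
```

```text
Traceback (most recent call last):
  File "h.py", line 26, in togo
    print("t",o["t"],"q",o["qpos"].round(2),"w",o["width"].round(2),"F",o["ft_force"].round(1))
                                                ^^^^^^^^^^^^^^^^
AttributeError: 'float' object has no attribute 'round'
```

```bash
sed -i 's/o\["width"\].round(2)/round(o["width"],2)/' h.py
python3 -c "
from h import *
togo([524.4,248.5,21],72.85)"
```

```text
t 2.45 q [ 0.29  0.3   1.82  0.    1.03 -0.76] w 87.99 F [ 0.3 -0.1 -0.1]
pos [510.3 163.8 221.8] dp [ 0.177  1.058 -2.51 ] turn [-0.0003 -0.0017  0.0713]
```

Request:
jog_arm --steps '[{"dp": [0.17, 0.98, -0.5], "turn": [0, -0.002, 0.071], "claw": 1}, {"dp": [0.17, 0.98, -0.9], "turn": [0, -0.002, 0.071], "claw": 1}, {"dp": [0.17, 0.98, -0.9], "turn": [0, -0.002, 0.071], "claw": 1}, {"dp": [0.17, 0.98, -0.9], "turn": [0, -0.002, 0.071], "claw": 1}]'

```text
t: 2.78
ee_pos: [522.5, 242.3, 145.4]
orientation: [-1.335, -0.98, 0.988]
ft_force: [-1.1, 0.2, -0.2]
width: 88.0
```

```bash
python3 -c "
from h import *
togo([524.4,248.5,21],72.85)
d=cam('top'); save(d,'pics/top2.png',(170,140,290,250),6)
d=cam('side'); save(d,'pics/side2.png',(220,140,320,215),7)
"
```

```text
t 2.7833 q [ 0.41  0.45  1.79  0.    0.9  -0.86] w 88.01 F [-1.1  0.2 -0.2]
pos [522.5 242.3 145.4] dp [ 0.023  0.077 -1.556] turn [ 0.0005 -0.0015  0.0007]
```

View pics/top2.png

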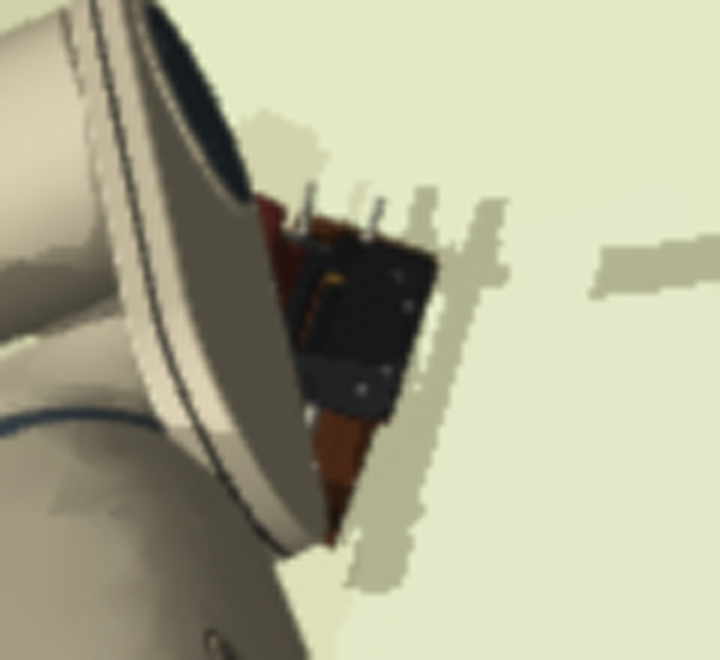

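View pics/side2.png

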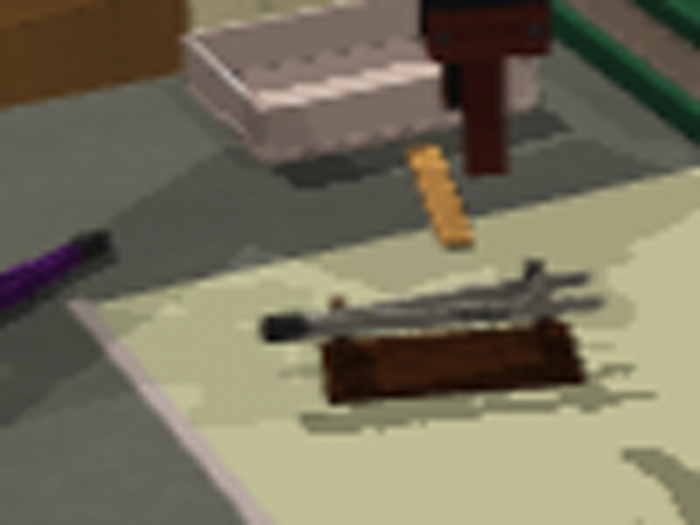

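The gripper is above the tweezers and aligned with them (top-view gripper body around zoom (360,310), arms visible at (305,215) and (375,220)). I'll descend straight down.

Request:
jog_arm --steps '[{"dp": [0.02, 0.08, -0.4], "turn": [0, -0.0015, 0.0007], "claw": 1}, {"dp": [0.02, 0.08, -0.8], "turn": [0, -0.0015, 0.0007], "claw": 1}, {"dp": [0.02, 0.08, -0.9], "turn": [0, -0.0015, 0.0007], "claw": 1}, {"dp": [0.02, 0.08, -0.9], "turn": [0, -0.0015, 0.0007], "claw": 1}]'

```text
t: 3.22
ee_pos: [524.4, 245.1, 76.2]
orientation: [-1.339, -0.983, 0.985]
ft_force: [-0.5, 0.0, 0.8]
width: 87.8
```

```bash
python3 -c "
from h import *
togo([524.4,248.5,21],72.85)
d=cam('side'); save(d,'pics/side3.png',(240,150,320,210),9);a=np.array([.9555,-.2948,0]);b=np.array([.2948,.9555,0]);g=np.array([524.4,248.5,40])
for q in(g,g-14*b,g+16*b,g+70*a-12*b,g-123*a-12*b): print((np.array(proj(d,q))-[240,150])*9)
"
```

```text
t 3.2167 q [ 0.42  0.56  1.82 -0.    0.77 -0.85] w 87.75 F [-0.5  0.   0.8]
pos [524.4 245.1  76.2] dp [ 0.     0.043 -0.69 ] turn [0.0008 0.     0.0011]
[422.67869288 287.69527297]
[427.04366825 301.50447657]
[417.75707808 272.12506351]
[580.1841128  285.55192528]
[151.62439609 324.48467584]
```

View pics/side3.png

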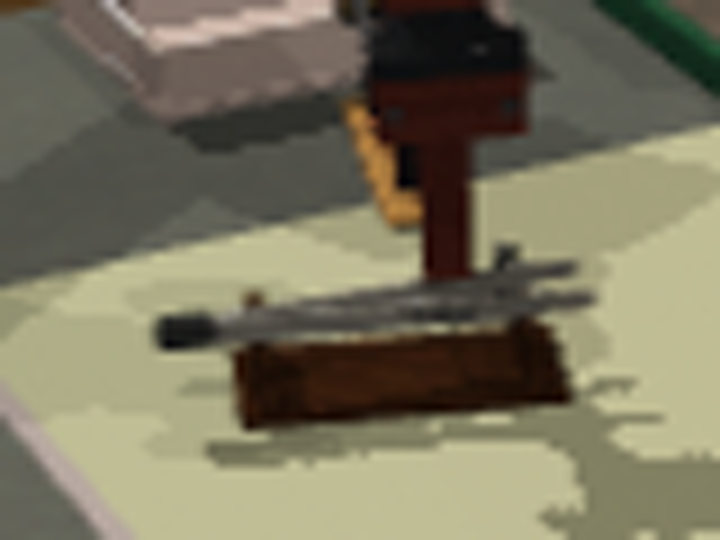

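The side view agrees with the estimate to about 1 px (head at zoom (157,332), fixed tip at (593,297)). I'll go down and close to a light squeeze.

Request:
jog_arm --steps '[{"dp": [0.01, 0.04, -0.4], "turn": [0.0008, 0, 0.001], "claw": 1}, {"dp": [0.01, 0.04, -0.69], "turn": [0.0008, 0, 0.001], "claw": 1}, {"dp": [0.01, 0.04, -0.69], "turn": [0.0008, 0, 0.001], "claw": 0.7}, {"dp": [0.01, 0.04, -0.69], "turn": [0.0008, 0, 0.001], "claw": 0.6}, {"dp": [0.01, 0.04, -0.69], "turn": [0.0008, 0, 0.001], "claw": 0.5}]'

```text
t: 3.68
ee_pos: [527.7, 249.2, 24.7]
orientation: [-1.337, -0.99, 0.981]
ft_force: [-0.8, 0.4, 1.5]
width: 71.2
```

```bash
python3 -c "
from h import *
togo([524.8,248.3,21],72.85)"
```

```text
t 3.6833 q [ 0.42  0.65  1.82  0.    0.67 -0.85] w 71.19 F [-0.8  0.4  1.5]
pos [527.7 249.2  24.7] dp [-0.036 -0.012 -0.046] turn [-0.0008  0.0016  0.0002]
```

Request:
jog_arm --steps '[{"dp": [-0.036, -0.012, -0.046], "turn": [-0.0008, 0.0016, 0], "claw": 0.5}, {"dp": [-0.036, -0.012, -0.046], "turn": [-0.0008, 0.0016, 0], "claw": 0.4}, {"dp": [-0.036, -0.012, -0.046], "turn": [-0.0008, 0.0016, 0], "claw": 0.4}, {"dp": [-0.036, -0.012, -0.046], "turn": [-0.0008, 0.0016, 0], "claw": 0.33}, {"dp": [-0.036, -0.012, -0.046], "turn": [-0.0008, 0.0016, 0], "claw": 0.3}, {"dp": [-0.036, -0.012, -0.046], "turn": [-0.0008, 0.0016, 0], "claw": 0.3}, {"dp": [-0.036, -0.012, -0.046], "turn": [-0.0008, 0.0016, 0], "claw": 0.3}, {"dp": [-0.036, -0.012, -0.046], "turn": [-0.0008, 0.0016, 0], "claw": 0.3}, {"dp": [-0.036, -0.012, -0.046], "turn": [-0.0008, 0.0016, 0], "claw": 0.3}, {"dp": [-0.036, -0.012, -0.046], "turn": [-0.0008, 0.0016, 0], "claw": 0.3}]'

```text
t: 4.52
ee_pos: [525.1, 248.5, 21.2]
orientation: [-1.336, -0.986, 0.985]
ft_force: [-0.7, 1.3, 3.7]
width: 26.5
```

```bash
python3 -c "
from h import *
togo([524.8,248.3,21],72.85)
d=cam('side'); save(d,'pics/side4.png',(240,150,320,210),9)
d=cam('top'); save(d,'pics/top4.png',(190,150,270,250),6)"
```

```text
t 4.5167 q [ 0.42  0.65  1.82 -0.    0.67 -0.85] w 26.47 F [-0.7  1.3  3.7]
pos [525.1 248.5  21.2] dp [-0.004 -0.002 -0.003] turn [-0.0001  0.0002  0.0002]
```

View pics/side4.png

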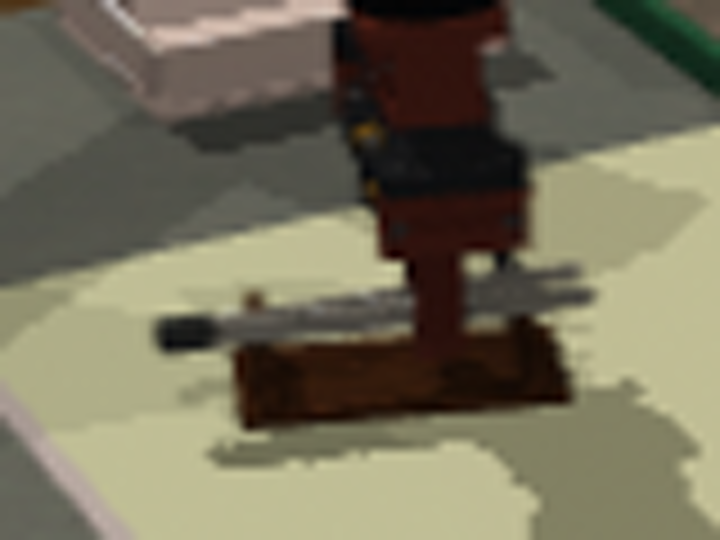

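View pics/top4.png

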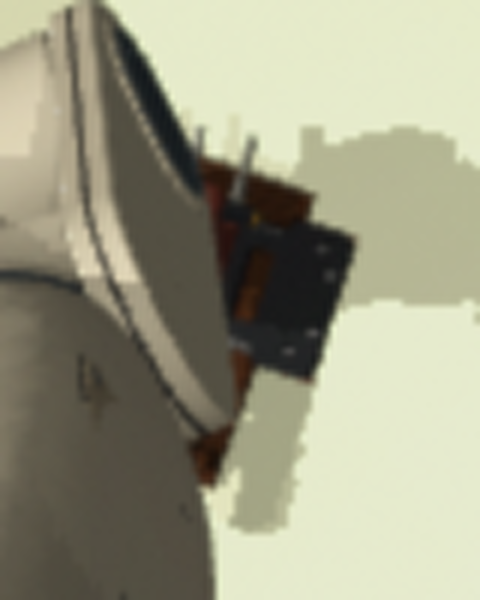

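Gripped at 26.5 mm (side-view finger across the arms at zoom (437,300)). Lifting straight up, then to a viewing pose near the top camera.

Request:
jog_arm --steps '[{"dp": [0, 0, 0.15], "turn": [0, 0, 0], "claw": 0.3}, {"dp": [0, 0, 0.4], "turn": [0, 0, 0], "claw": 0.3}, {"dp": [0, 0, 0.7], "turn": [0, 0, 0], "claw": 0.3}, {"dp": [0, 0, 0.95], "turn": [0, 0, 0], "claw": 0.3}, {"dp": [0, 0, 0.95], "turn": [0, 0, 0], "claw": 0.3}]'

```text
t: 5.03
ee_pos: [527.1, 249.2, 101.3]
orientation: [-1.338, -0.991, 0.981]
ft_force: [0.9, 0.2, -0.6]
width: 26.7
```

```bash
python3 -c "
from h import *
togo([460,290,480],0)
d=cam('side'); save(d,'pics/side5.png',(220,100,330,210),5)"
```

```text
t 5.0333 q [ 0.42  0.52  1.8  -0.    0.81 -0.85] w 26.65 F [ 0.9  0.2 -0.6]
pos [527.1 249.2 101.3] dp [-0.839  0.509  4.733] turn [ 0.0005  0.0021 -0.4045]
```

View pics/side5.png

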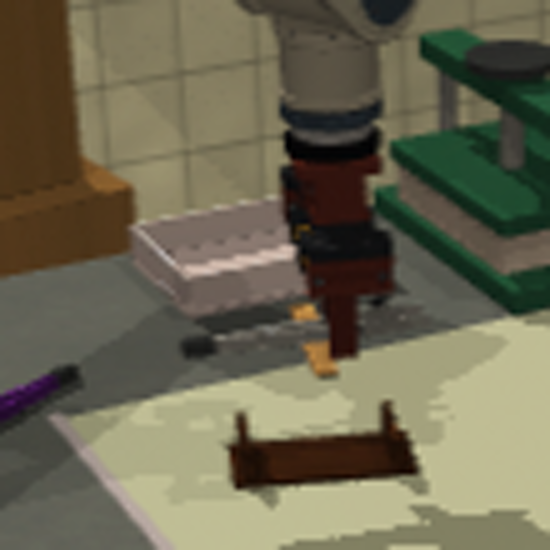

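The tweezers are off the stand and held level (head at zoom (198,346)). Moving up to the viewing pose.

Request:
jog_arm --steps '[{"dp": [-0.08, 0.05, 0.4], "turn": [0, 0, -0.03], "claw": 0.3}, {"dp": [-0.17, 0.1, 0.8], "turn": [0, 0, -0.065], "claw": 0.3}, {"dp": [-0.17, 0.1, 0.95], "turn": [0, 0, -0.08], "claw": 0.3}]'

```text
t: 5.33
ee_pos: [512.4, 257.6, 177.9]
orientation: [-1.424, -0.795, 0.786]
ft_force: [-0.0, -0.1, -1.0]
width: 26.3
```

Request:
jog_arm --steps '[{"dp": [-0.08, 0.05, 0.4], "turn": [0, 0, -0.03], "claw": 0.3}, {"dp": [-0.17, 0.1, 0.8], "turn": [0, 0, -0.065], "claw": 0.3}, {"dp": [-0.17, 0.1, 0.95], "turn": [0, 0, -0.08], "claw": 0.3}]'

```text
t: 5.58
ee_pos: [498.7, 266.4, 257.0]
orientation: [-1.49, -0.599, 0.586]
ft_force: [1.5, 0.2, -0.4]
width: 26.4
```

Request:
jog_arm --steps '[{"dp": [-0.08, 0.05, 0.4], "turn": [0, 0, -0.03], "claw": 0.3}, {"dp": [-0.17, 0.1, 0.8], "turn": [0, 0, -0.065], "claw": 0.3}, {"dp": [-0.17, 0.1, 0.95], "turn": [0, 0, -0.08], "claw": 0.3}]'

```text
t: 5.83
ee_pos: [485.1, 275.3, 336.4]
orientation: [-1.536, -0.402, 0.385]
ft_force: [1.2, 0.8, -0.6]
width: 26.3
```

Request:
jog_arm --steps '[{"dp": [-0.08, 0.05, 0.4], "turn": [0, 0, -0.03], "claw": 0.3}, {"dp": [-0.17, 0.1, 0.8], "turn": [0, 0, -0.065], "claw": 0.3}, {"dp": [-0.17, 0.1, 0.95], "turn": [0, 0, -0.08], "claw": 0.3}]'

```text
t: 6.08
ee_pos: [471.3, 284.2, 415.9]
orientation: [-1.564, -0.203, 0.182]
ft_force: [1.0, 0.9, -0.6]
width: 26.2
```

```bash
python3 -c "
from h import *
togo([460,290,480],0)
d=cam('top'); save(d,'pics/top6.png')"
```

```text
t 6.0833 q [ 0.52  0.14  1.57 -0.01  1.42  0.28] w 26.18 F [ 1.   0.9 -0.6]
pos [471.3 284.2 415.9] dp [-0.141  0.073  0.801] turn [ 0.0004  0.0044 -0.0781]
```

View pics/top6.png

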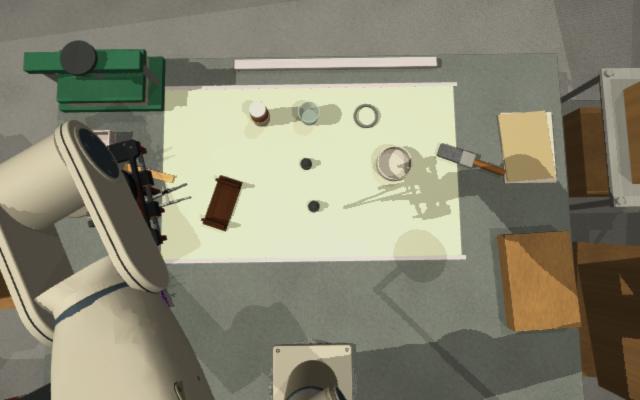

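The arms and tips are visible from the top at about (180,190), unobstructed. I'll finish the turn and go a little higher.

Request:
jog_arm --steps '[{"dp": [-0.07, -0.1, 0.4], "turn": [0, 0.002, -0.03], "claw": 0.3}, {"dp": [-0.14, -0.2, 0.8], "turn": [0, 0.004, -0.065], "claw": 0.3}, {"dp": [-0.14, -0.2, 0.95], "turn": [0, 0.004, -0.078], "claw": 0.3}]'

```text
t: 6.38
ee_pos: [461.0, 267.6, 495.3]
orientation: [-1.571, -0.001, -0.007]
ft_force: [1.1, 0.4, 0.2]
width: 26.5
```

Request:
jog_arm --steps '[{"dp": [0, -0.1, 0.4], "turn": [0, 0, 0], "claw": 0.3}, {"dp": [0, -0.2, 0.8], "turn": [0, 0, 0], "claw": 0.3}, {"dp": [0, -0.2, 0.95], "turn": [0, 0, 0], "claw": 0.3}, {"dp": [0, -0.2, 0.95], "turn": [0, 0, 0], "claw": 0.3}, {"dp": [0, -0.2, 0.95], "turn": [0, 0, 0], "claw": 0.3}]'

```text
t: 6.8
ee_pos: [461.0, 251.7, 569.2]
orientation: [-1.572, 0.001, -0.005]
ft_force: [-0.1, 0.9, -1.5]
width: 26.3
```

```bash
python3 -c "
from h import *
togo([460,260,580],0)
d=cam('top'); p=proj(d,[460,200,590]);print(p); u,v=map(int,p); c=(u-70,v-50,u+60,v+50); print(c); save(d,'pics/top7.png',c,6); np.save('top7.npy',d,allow_pickle=True)"
```

```text
t 6.8 q [ 0.48  0.06  1.34 -0.    1.74  0.48] w 26.28 F [-0.1  0.9 -1.5]
pos [461.  251.7 569.2] dp [-0.013  0.104  0.135] turn [0.0004 0.001  0.0012]
(np.float64(166.2856718092173), np.float64(198.24958681748356))
(96, 148, 226, 248)
```

View pics/top7.png

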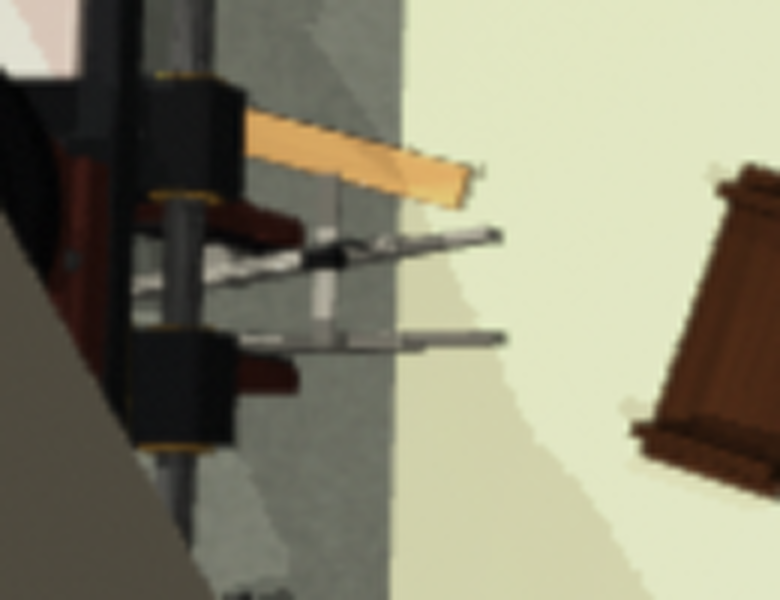

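The scale tongue is at zoom x≈325, running from the fixed arm (y≈335) to y≈230. The dark blob at (323,258) holds both the mark and the pointer. I'll squeeze further to separate them.

Request:
jog_arm --steps '[{"dp": [0, 0, 0], "turn": [0, 0, 0], "claw": 0.27}, {"dp": [0, 0, 0], "turn": [0, 0, 0], "claw": 0.25}, {"dp": [0, 0, 0], "turn": [0, 0, 0], "claw": 0.23}, {"dp": [0, 0, 0], "turn": [0, 0, 0], "claw": 0.22}, {"dp": [0, 0, 0], "turn": [0, 0, 0], "claw": 0.22}, {"dp": [0, 0, 0], "turn": [0, 0, 0], "claw": 0.22}]'

```text
t: 7.35
ee_pos: [460.7, 251.7, 568.3]
orientation: [-1.573, 0.002, -0.004]
ft_force: [-0.9, 0.4, -0.1]
width: 19.7
```

```bash
python3 -c "
from h import *
togo([460,251.7,569.2],0)
d=cam('top'); np.save('top8.npy',d,allow_pickle=True)
a=np.load('top7.npy',allow_pickle=True).item()
c=(134,175,184,213)
for k,q in((7,a),(8,d)):
  im=q['img'][c[1]:c[3],c[0]:c[2],::-1]; cv2.imwrite(f'pics/z{k}.png',cv2.resize(im,None,fx=15,fy=15,interpolation=cv2.INTER_NEAREST))
"
```

```text
t 7.35 q [ 0.48  0.06  1.35 -0.    1.74  0.48] w 19.67 F [-0.9  0.4 -0.1]
pos [460.7 251.7 568.3] dp [-0.009 -0.     0.011] turn [0.0007 0.0004 0.0011]
```

View pics/z7.png

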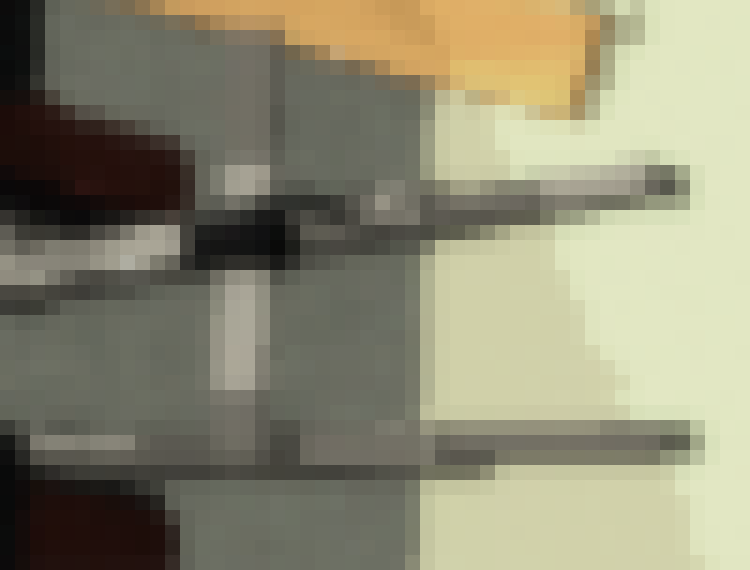

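View pics/z8.png

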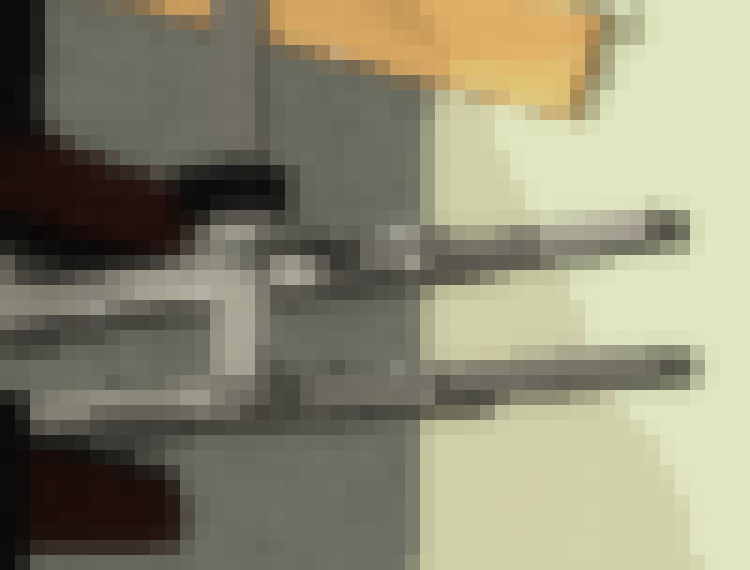

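At w=19.7 the mark is the black block at zoom (230,188) and the pointer end is at about y=248. At w=26.3 the mark was at 240 and the pointer at about 200. So the line-up is near w≈23.6. I'll go closer to the camera and set that width.

Request:
jog_arm --steps '[{"dp": [0, -0.15, 0.4], "turn": [0, 0, 0], "claw": 0.268}, {"dp": [0, -0.3, 0.8], "turn": [0, 0, 0], "claw": 0.268}, {"dp": [0, -0.3, 0.95], "turn": [0, 0, 0], "claw": 0.268}, {"dp": [0, -0.3, 0.95], "turn": [0, 0, 0], "claw": 0.268}]'

```text
t: 7.73
ee_pos: [461.1, 227.4, 648.2]
orientation: [-1.57, -0.003, -0.009]
ft_force: [-0.4, 0.8, -1.2]
width: 23.9
```

Request:
jog_arm --steps '[{"dp": [0, -0.15, 0.4], "turn": [0, 0, 0], "claw": 0.268}, {"dp": [0, -0.3, 0.8], "turn": [0, 0, 0], "claw": 0.268}, {"dp": [0, -0.3, 0.95], "turn": [0, 0, 0], "claw": 0.268}, {"dp": [0, -0.3, 0.95], "turn": [0, 0, 0], "claw": 0.268}, {"dp": [0, -0.3, 0.95], "turn": [0, 0, 0], "claw": 0.268}]'

```text
t: 8.15
ee_pos: [461.4, 203.7, 723.0]
orientation: [-1.57, -0.002, -0.009]
ft_force: [0.1, 0.1, -1.4]
width: 23.7
```

```bash
python3 -c "
from h import *
togo([460,204,720],0)
d=cam('top'); np.save('top9.npy',d,allow_pickle=True)
o=ctrl.get_obs()['ee_pos']; p=proj(d,o+[0,-40,25]);print(p); u,v=map(int,p); c=(u-25,v-22,u+25,v+22); print(c)
im=d['img'][c[1]:c[3],c[0]:c[2],::-1]; cv2.imwrite(f'pics/z9.png',cv2.resize(im,None,fx=13,fy=13,interpolation=cv2.INTER_NEAREST))
"
```

```text
t 8.15 q [ 0.39  0.07  1.02 -0.    2.05  0.4 ] w 23.69 F [ 0.1  0.1 -1.4]
pos [461.4 203.7 723. ] dp [-0.017  0.004 -0.038] turn [-0.0002  0.0022  0.0014]
(np.float64(147.56925210286354), np.float64(181.6897174716897))
(122, 159, 172, 203)
```

View pics/z9.png

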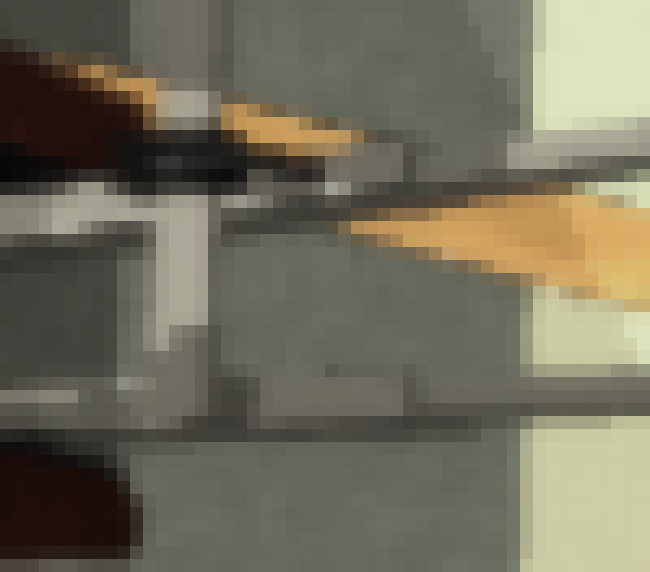

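```bash
python3 -c "
from h import *
for n,c0,c1,r0,r1 in((8,144,182,184,204),(9,130,174,166,194)):
  d=np.load(f'top{n}.npy',allow_pickle=True).item(); g=d['img'].astype(int).mean(2).astype(int)
  print('cols',c0,c1)
  for r in range(r0,r1): print(r,' '.join('%3d'%x for x in g[r,c0:c1]))
"
```

```text
cols 144 182
184 102 105 105 103 104 104 103  88  99 102 102 101 100 103 103 105 105 108 148 188 194 195 197 212 216 216 216 216 215 216 216 217 216 217 217 216 217 217
185 101 100  97  93  85  74  77  72  94 101 103 101 100 103 103 104 105 110 148 188 195 195 195 200 213 216 217 217 217 216 216 217 217 216 217 217 217 216
186  74  61  41  36  31  27  28  26  40  77  99 102 101 104 103 104 105 110 148 189 195 195 195 197 212 216 217 217 217 216 216 217 217 217 217 216 216 217
187  33  25  15  12  11  14  17  13  22  72  98 101 100 102 103 103 102 109 148 188 195 195 195 195 200 214 216 216 216 216 217 217 217 215 216 217 216 216
188  22  17  13  12  22  24  28  27  26  72  97 100 100 100 101 103 103 109 148 188 194 195 195 195 197 212 215 214 214 213 213 213 211 196 207 210 215 217
189  20  16  19  36  74  83  84  83  62  75  95  99 102 101 103 107 111 114 146 183 190 191 191 190 190 193 201 194 192 184 181 174 167 121 109 136 207 216
190  19  21  43  93 133 148 145 104  93  85  84  84  97  94 102 121 149 140 110 125 150 155 154 141 127 129 160 162 162 160 158 155 149  95  79 106 204
[... 6385 characters left out ...]
 104 104 100  89  68  64  66  82 100 103 103 103 102 102 101 102 102 102 102  80  76  80  80  79  80  81  81  81  79  84  85  86  85  85  86  90  87  86  86  83
191  84  91  96 109  99  91  69  62  57  58  60  78  87  85  79  78  79  76  72  71  70  68  65  60  65  65  65  66  73  81  82  90 114 147 152 152 152 153 156 176 179 179 179 182
192  56  61  63  69  67  65  61  61  61  61  62  66  66  66  64  65  70  72  71  70  69  70  69  69  77  78  76  79  83  97  99 107 158 182 186 187 187 187 187 190 191 191 191 193
193  57  76  82  83  85  87  88  94  94  95  96  95  93  93  96  95  96  95  96  96  95  94  94  95  97  99  97  97  98 101  99 110 164 187 191 191 191 191 191 192 191 191 191 194
```

```bash
python3 -c "
from h import *
d=np.load('top9.npy',allow_pickle=True).item()
zu=723+13; ee=ctrl.get_obs(); print(ee['ee_pos'],ee['width'])
inn=onz(d,166.5,187.0,zu+12); mu=onz(d,135.5,168.31,zu+21.3); ml=onz(d,135.5,173.35,zu+21.3); ml2=onz(d,135.5,173.35,zu+16); po=onz(d,135,171.0,zu+22)
th=np.radians(-90-.0014*180); yt=np.array([-np.sin(th),np.cos(th),0]); xt=np.array([np.cos(th),np.sin(th),0])
for y in (0,.003,-.003):
  yy=yt+y*xt
  print('m upper',(mu-inn)@yy-2.5,'lower',(ml-inn)@yy+2.5,(ml2-inn)@yy+2.5,'ptr',(po-inn)@yy)
print('along', (mu-inn)@xt)
# moving-arm tip etc: moving arm upper/lower edges at tip
d8=np.load('top8.npy',allow_pickle=True).item()
"

```

```text
[461.32914949 203.74080907 722.07687987] 23.554066145460933
m upper 16.77477042278052 lower 16.296216884094775 17.194832749155978 ptr 16.230852185069878
m upper 16.68324822275997 lower 16.20531308797424 17.09690450349234 ptr 16.13898067335273
m upper 16.866292622801065 lower 16.387120680215315 17.292760994819616 ptr 16.322723696787026
along -30.507400006849107
```

```bash
python3 -c "
from h import *
d=np.load('top9.npy',allow_pickle=True).item()
print('tongue y',onz(d,135.6,171,757)[1],'expect',203.7-32)
d8=np.load('top8.npy',allow_pickle=True).item();d7=np.load('top7.npy',allow_pickle=True).item()
for q in(d7,d8): print('tip',onz(q,179.7,190,588),onz(q,179.7,199,588),'exp y',251.7-70)
d0=np.load('top0.npy',allow_pickle=True).item()
a=np.array([.9555,-.2948,0]);b=np.array([.2948,.9555,0]);g=np.array([524.4,248.5,46])
for uv in((216.9,194.6),(221.5,183.5)): p=onz(d0,*uv,46)-g; print(uv,p@a,p@b)
p=onz(d0,224.5,183.8,54)-g; print('tongue',p@a,p@b)
"; python3 - <<'E'
import sys; sys.path.insert(0,'.')
import os; os.chdir('.')
from h import *
d=np.load('top9.npy',allow_pickle=True).item()
im=d['img'][150:215,70:175,::-1]; cv2.imwrite('pics/z9b.png',cv2.resize(im,None,fx=7,fy=7,interpolation=cv2.INTER_CUBIC))
E
```

```text
tongue y 172.87010612834078 expect 171.7
tip [472.23442848 181.19060855 588.        ] [458.84621527 180.89666057 588.        ] exp y 181.7
tip [472.23442848 181.19060855 588.        ] [458.84621527 180.89666057 588.        ] exp y 181.7
(216.9, 194.6) 0.832040831759867 9.172838278436185
(221.5, 183.5) 34.26121282330115 6.4091772149260935
tongue 35.260585701281514 -3.957461231566044
```

View pics/z9b.png

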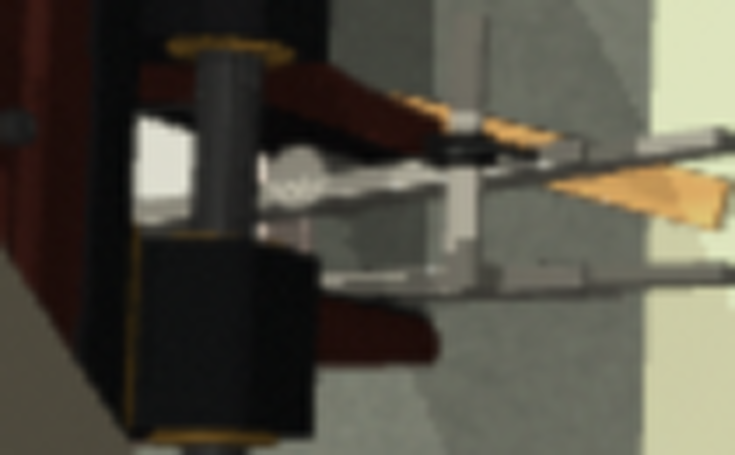

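The tip gap from the picture (about 17 mm) agrees with the width reading. The pointer end at zoom-row 171.0 sits within 0.5 mm of the mark's centre. For a finer look I'll move nearer the camera and reduce the parallax.

Request:
jog_arm --steps '[{"dp": [-0.15, -0.15, 0.4], "turn": [0, 0.001, 0.001], "claw": 0.272}, {"dp": [-0.35, -0.35, 0.8], "turn": [0, 0.002, 0.001], "claw": 0.272}, {"dp": [-0.35, -0.35, 0.8], "turn": [0, 0.002, 0.001], "claw": 0.272}, {"dp": [-0.35, -0.35, 0.8], "turn": [0, 0.002, 0.001], "claw": 0.272}]'

```text
t: 8.53
ee_pos: [433.0, 175.7, 786.4]
orientation: [-1.57, 0.0, -0.001]
ft_force: [0.5, 0.3, -1.3]
width: 23.8
```

Request:
jog_arm --steps '[{"dp": [-0.15, -0.15, 0.4], "turn": [0, 0, 0], "claw": 0.272}, {"dp": [-0.3, -0.35, 0.8], "turn": [0, 0, 0], "claw": 0.272}, {"dp": [-0.3, -0.35, 0.8], "turn": [0, 0, 0], "claw": 0.272}, {"dp": [-0.3, -0.35, 0.8], "turn": [0, 0, 0], "claw": 0.272}, {"dp": [-0.3, -0.35, 0.8], "turn": [0, 0, 0], "claw": 0.272}, {"dp": [-0.3, -0.35, 0.8], "turn": [0, 0, 0], "claw": 0.272}]'

```text
t: 9.03
ee_pos: [410.2, 148.4, 847.7]
orientation: [-1.572, 0.004, 0.003]
ft_force: [-0.1, -0.1, -1.1]
width: 24.1
```

```bash
python3 -c "
from h import *
togo([411,150,850],0)
d=cam('top'); np.save('top10.npy',d,allow_pickle=True); save(d,'pics/t10.png')
o=ctrl.get_obs()['ee_pos']; p=proj(d,o+[0,-35,25]);print(p); u,v=map(int,p); c=(u-35,v-25,u+35,v+25); print(c)
im=d['img'][c[1]:c[3],c[0]:c[2],::-1]; cv2.imwrite(f'pics/z10.png',cv2.resize(im,None,fx=11,fy=11,interpolation=cv2.INTER_NEAREST))
"
```

```text
t 9.0333 q [0.32 0.06 0.73 0.   2.35 0.32] w 24.05 F [-0.1 -0.1 -1.1]
pos [410.2 148.4 847.7] dp [0.01  0.02  0.029] turn [ 0.0003 -0.0013  0.0002]
(np.float64(144.55295932607618), np.float64(222.77769414262337))
(109, 197, 179, 247)
```

View pics/z10.png

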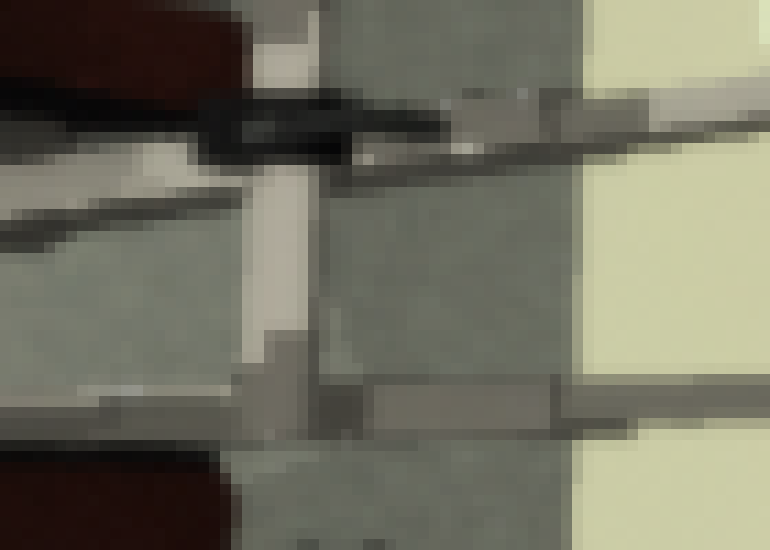

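Much clearer: the mark block spans zoom x 200–350, y 92–163, and the pointer bar runs into it from the right at y≈110–140. Next I'll read the pixel values.

```bash
python3 -c "
from h import *
d=np.load('top10.npy',allow_pickle=True).item(); g=d['img'].astype(int).mean(2).astype(int)
print('   ',' '.join('%3d'%x for x in range(124,152)))
for r in range(200,236): print(r,' '.join('%3d'%x for x in g[r,124:152]))
T=d['camera_from_world']; print('mm/px',(T[2]@[410,115,880,1])/d['f'])
"
```

```text
124 125 126 127 128 129 130 131 132 133 134 135 136 137 138 139 140 141 142 143 144 145 146 147 148 149 150 151
200  20  21  21  21  20  19  23  55 101 110 111 111 116 146  89  89  98  98 101 101  98  99 100 101 102  99 101 102
201  20  19  21  20  21  18  19  52 141 155 157 157 156 153  90  93  98  99 100 100 100  99  99  99 101 100  99 100
202  21  21  19  19  20  18  21  62 149 162 164 164 163 152  89  91  97 100 101 100  99  98  98  99 100  99  99 100
203  21  21  20  19  19  18  21  64 149 163 165 165 161 139  84  88  94  98  98  98  99  99 100 101 101 100 100 102
204  21  21  18  18  17  18  21  61 141 155 158 157 153 128  79  85  91  93  96  99 100  99 100 101 101 100  99 100
205  18  18  17  18  19  19  19  32  68  73  76  75  74  61  36  42  67  75  93  98 100  97  99 101 100 103  98  83
206  16  16  16  20  20  20  19  21  26  29  29  28  29  21  15  20  33  46  63  76  78  72  82  87  95 117 105 101
207   9  10  12  19  21  19  20  25  31  36  30  28  32  34  33  34  34  36  33  35  36  33  39  48  54  83  99 102
208  16  21  21  20  20  19  25  50  55  53  38  34  34  34 
[... 2512 characters left out ...]
112 112 109 111 112 105 104 103  98  77 107 113 112 110 100  97  97  98  97  97 100 104 105 104
231 116 118 118 116 115 113  91 100 102 103 104 102  92  73  87  92  92  92  82  82  83  85  84  86  91  94  94  95
232 128 128 129 130 131 140 107 101 102 103 104 101  91  73  69  68  69  70  82  97 100 100 100 101 102 101 100 100
233  91  90  91  92  93 104 100 101 102 103 103 101  92  73  65  64  64  67  82  99 102 101 102 102 102 102 101 101
234  83  83  83  83  83  86  90 100 102 104 103 101  91  71  64  64  64  66  82  98 102 101 102 102 102 101 102 102
235  83  84  83  83  83  84  89  99 103 104 103 100  90  72  65  64  65  68  88  99 102 102 102 103 103 102 103 102
mm/px 0.7631818568403467
```

```bash
python3 -c "
from h import *
d=np.load('top10.npy',allow_pickle=True).item(); g=d['img'].astype(int).mean(2).astype(int)
for r in list(range(201,216))+list(range(226,242)): print(r,' '.join('%3d'%x for x in g[r,156:200]))
"; python3 -c "
from h import *
print([round(ctrl.get_obs()['width'],2) for _ in range(3)])"
```

```text
201 100 102 100  99 101 111 164 186 189 190 190 190 189 189 189 190 190 190 191 190 191 190 195 208 212 212 212 212 210 208 209 210 212 212 212 212 212 212 212 212 212 212 212 212
202 103 105 103 100 103 114 176 188 189 189 190 189 190 190 190 190 190 191 191 191 191 190 190 194 207 209 208 206 188 170 175 180 200 205 206 211 212 212 212 212 212 212 212 212
203 103 105 104 101 102 114 179 189 189 189 189 190 189 190 189 189 189 189 189 188 187 183 177 178 185 179 170 165 128 112  95  92 104 121 136 201 212 212 212 213 213 213 212 212
204 104 102 100  99  98 112 176 187 186 186 184 184 187 187 183 177 176 176 170 164 164 162 162 161 163 161 159 154 113  99  77  62  66  71  97 198 212 213 213 212 212 212 212 212
205 120 103  76  77  76  92 149 163 153 148 136 138 160 163 163 161 162 162 161 159 159 158 158 158 159 158 158 152 111  97  76  65  65  64  91 195 211 213 212 213 212 212 212 212
206 106 100  74  76  89  97 109 112 109 108 106 111 151 159 159 159 159 160 159 159 156 154 154 154 153 152 150 132  96  81  70  67  67  74  92 178 208 212 212 213 212 212 212 212
207 103 100  80  83 
[... 3801 characters left out ...]
90 191 191 191 191 191 191 191 191 192 192 192 191 191 191 191 192 192 191 191 192 192 191 191 191 192 191 192 191 192 192 192 192 192 192
239 100 103 105 102 110 163 188 191 191 191 191 192 191 191 191 191 191 191 191 191 191 192 191 192 191 191 191 191 192 191 191 191 191 192 191 191 191 191 191 192 192 192 193 192
240 100 101 101  98 108 164 188 191 191 191 192 191 191 192 191 191 191 191 191 191 192 191 191 192 192 191 191 192 192 191 192 192 191 191 191 192 191 192 191 192 193 192 192 192
241  98 101  99  99 111 178 190 191 191 191 191 191 192 191 191 191 191 191 191 192 192 192 192 191 192 192 191 191 192 191 191 191 191 191 192 191 191 191 191 192 192 192 192 192
[24.11, 24.11, 24.11]
```

The mark's centre is at row 208.1 and the pointer end over the scale is at row 208.0, a difference under 0.1 mm at w≈24.1. Holding claw 0.272, I'll carry the tweezers to the dish.

Request:
jog_arm --steps '[{"dp": [0.1, -0.15, -0.35], "turn": [0, 0, 0], "claw": 0.272}, {"dp": [0.2, -0.3, -0.75], "turn": [0, 0, 0], "claw": 0.272}, {"dp": [0.25, -0.4, -0.97], "turn": [0, 0, 0], "claw": 0.272}]'

```text
t: 9.33
ee_pos: [431.0, 116.2, 765.4]
orientation: [-1.573, 0.008, 0.007]
ft_force: [0.4, 0.5, -1.9]
width: 24.3
```

Request:
jog_arm --steps '[{"dp": [0.1, -0.15, -0.35], "turn": [0, 0, 0], "claw": 0.272}, {"dp": [0.2, -0.3, -0.75], "turn": [0, 0, 0], "claw": 0.272}, {"dp": [0.25, -0.4, -0.97], "turn": [0, 0, 0], "claw": 0.272}]'

```text
t: 9.58
ee_pos: [451.2, 83.6, 682.2]
orientation: [-1.575, 0.013, 0.013]
ft_force: [0.3, 0.2, -1.6]
width: 23.9
```

Request:
jog_arm --steps '[{"dp": [0.1, -0.15, -0.35], "turn": [0, 0, 0], "claw": 0.272}, {"dp": [0.2, -0.3, -0.75], "turn": [0, 0, 0], "claw": 0.272}, {"dp": [0.25, -0.4, -0.97], "turn": [0, 0, 0], "claw": 0.272}]'

```text
t: 9.83
ee_pos: [470.8, 50.9, 598.9]
orientation: [-1.575, 0.019, 0.018]
ft_force: [0.7, 0.7, -1.0]
width: 23.9
```

Request:
jog_arm --steps '[{"dp": [0.1, -0.15, -0.35], "turn": [0, 0, 0], "claw": 0.272}, {"dp": [0.2, -0.3, -0.75], "turn": [0, 0, 0], "claw": 0.272}, {"dp": [0.25, -0.4, -0.97], "turn": [0, 0, 0], "claw": 0.272}]'

```text
t: 10.08
ee_pos: [489.8, 18.3, 515.6]
orientation: [-1.576, 0.024, 0.024]
ft_force: [-0.0, -0.2, -0.9]
width: 24.2
```

Request:
jog_arm --steps '[{"dp": [0.1, -0.15, -0.35], "turn": [0, 0, 0], "claw": 0.272}, {"dp": [0.2, -0.3, -0.75], "turn": [0, 0, 0], "claw": 0.272}, {"dp": [0.25, -0.4, -0.97], "turn": [0, 0, 0], "claw": 0.272}]'

```text
t: 10.33
ee_pos: [508.3, -14.3, 432.4]
orientation: [-1.576, 0.03, 0.03]
ft_force: [-1.0, -0.3, -1.9]
width: 24.3
```

```bash
python3 -c "
from h import *
togo([614.5,-173,56],0)"
```

```text
t 10.3333 q [-0.05  0.08  1.6  -0.01  1.5  -0.05] w 24.3 F [-1.  -0.3 -1.9]
pos [508.3 -14.3 432.4] dp [ 1.327 -1.984 -4.704] turn [ 0.0016 -0.012   0.0001]
```

Request:
jog_arm --steps '[{"dp": [0.1, -0.15, -0.35], "turn": [0, -0.004, 0], "claw": 0.272}, {"dp": [0.2, -0.3, -0.7], "turn": [0, -0.007, 0], "claw": 0.272}, {"dp": [0.29, -0.45, -0.92], "turn": [0, -0.007, 0], "claw": 0.272}]'

```text
t: 10.58
ee_pos: [529.4, -50.2, 353.9]
orientation: [-1.575, 0.017, 0.017]
ft_force: [-1.1, 0.1, -1.7]
width: 24.2
```

Request:
jog_arm --steps '[{"dp": [0.1, -0.15, -0.35], "turn": [0, -0.004, 0], "claw": 0.272}, {"dp": [0.2, -0.3, -0.7], "turn": [0, -0.007, 0], "claw": 0.272}, {"dp": [0.29, -0.45, -0.92], "turn": [0, -0.007, 0], "claw": 0.272}]'

```text
t: 10.83
ee_pos: [550.1, -86.0, 275.5]
orientation: [-1.574, 0.004, 0.005]
ft_force: [-0.0, 0.3, -0.1]
width: 23.9
```

Request:
jog_arm --steps '[{"dp": [0.1, -0.15, -0.35], "turn": [0, -0.004, 0], "claw": 0.272}, {"dp": [0.2, -0.3, -0.7], "turn": [0, -0.007, 0], "claw": 0.272}, {"dp": [0.29, -0.45, -0.92], "turn": [0, -0.004, 0], "claw": 0.272}, {"dp": [0.29, -0.45, -0.92], "turn": [0, -0.004, 0], "claw": 0.272}, {"dp": [0.29, -0.45, -0.92], "turn": [0, -0.004, 0], "claw": 0.272}]'

```text
t: 11.25
ee_pos: [571.9, -121.7, 199.9]
orientation: [-1.573, -0.002, -0.002]
ft_force: [0.2, -0.2, -0.6]
width: 24.1
```

```bash
python3 -c "
from h import *
togo([614.5,-173,56],0)
d=cam('top'); save(d,'pics/t11.png')
d=cam('side'); save(d,'pics/s11.png')
"
```

```text
t 11.25 q [-0.23  0.39  1.74 -0.    1.01 -0.23] w 24.08 F [ 0.2 -0.2 -0.6]
pos [ 571.9 -121.7  199.9] dp [ 0.533 -0.642 -1.798] turn [0.0006 0.0009 0.    ]
```

View pics/t11.png

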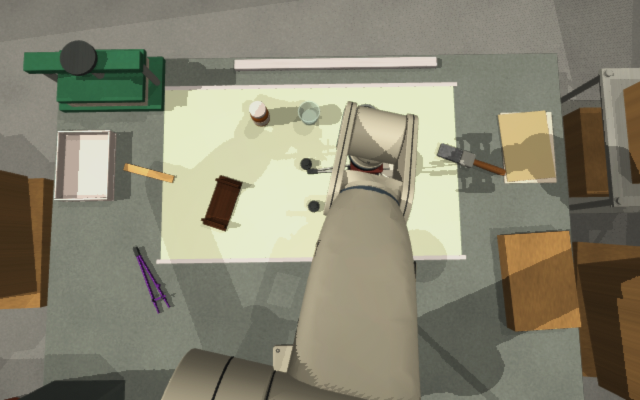

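View pics/s11.png

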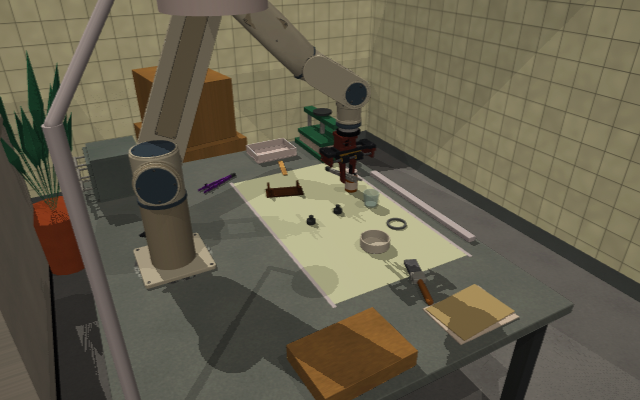

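All is intact. The tweezers' head is visible at top-view (312,171) and the side view sees the tips end over the paper. Moving over the dish, then down.

Request:
jog_arm --steps '[{"dp": [0.2, -0.25, -0.2], "turn": [0, 0, 0], "claw": 0.272}, {"dp": [0.45, -0.55, -0.6], "turn": [0, 0, 0], "claw": 0.272}, {"dp": [0.53, -0.64, -0.85], "turn": [0, 0.001, 0], "claw": 0.272}, {"dp": [0.53, -0.64, -0.85], "turn": [0, 0.001, 0], "claw": 0.272}, {"dp": [0.53, -0.64, -0.85], "turn": [0, 0.001, 0], "claw": 0.272}]'

```text
t: 11.77
ee_pos: [615.1, -172.0, 134.5]
orientation: [-1.573, -0.003, -0.002]
ft_force: [-0.7, 0.1, 0.2]
width: 23.9
```

```bash
python3 -c "
from h import *
togo([614.5,-173,56],0)"
```

```text
t 11.7667 q [-0.29  0.55  1.66 -0.    0.93 -0.29] w 23.89 F [-0.7  0.1  0.2]
pos [ 615.1 -172.   134.5] dp [-0.007 -0.013 -0.981] turn [ 0.0007  0.0009 -0.0002]
```

Request:
jog_arm --steps '[{"dp": [-0.01, -0.01, -0.3], "turn": [0, 0.001, 0], "claw": 0.272}, {"dp": [-0.01, -0.01, -0.6], "turn": [0, 0.001, 0], "claw": 0.272}, {"dp": [-0.01, -0.01, -0.85], "turn": [0, 0.001, 0], "claw": 0.272}, {"dp": [-0.01, -0.01, -0.98], "turn": [0, 0.001, 0], "claw": 0.272}, {"dp": [-0.01, -0.01, -0.98], "turn": [0, 0.001, 0], "claw": 0.272}, {"dp": [-0.01, -0.01, -0.98], "turn": [0, 0.001, 0], "claw": 0.272}, {"dp": [-0.01, -0.01, -0.98], "turn": [0, 0.001, 0], "claw": 0.272}]'

```text
t: 12.35
ee_pos: [615.5, -172.7, 58.2]
orientation: [-1.574, -0.003, -0.001]
ft_force: [0.1, -0.6, -0.7]
width: 24.2
```

```bash
python3 -c "
from h import *
togo([614.5,-173,56],0)
d=cam('top'); save(d,'pics/t12.png',(300,110,440,200),5)
d=cam('side'); np.save('s12.npy',d,allow_pickle=True); save(d,'pics/s12.png',(330,170,430,260),7)
print(proj(d,[615.6,-243,75]))
"
```

```text
t 12.35 q [-0.29  0.65  1.68 -0.    0.8  -0.29] w 24.2 F [ 0.1 -0.6 -0.7]
pos [ 615.5 -172.7   58.2] dp [-0.012 -0.003 -0.028] turn [ 0.001   0.0008 -0.0004]
(np.float64(375.23530745904316), np.float64(225.5740457123437))
```

View pics/t12.png

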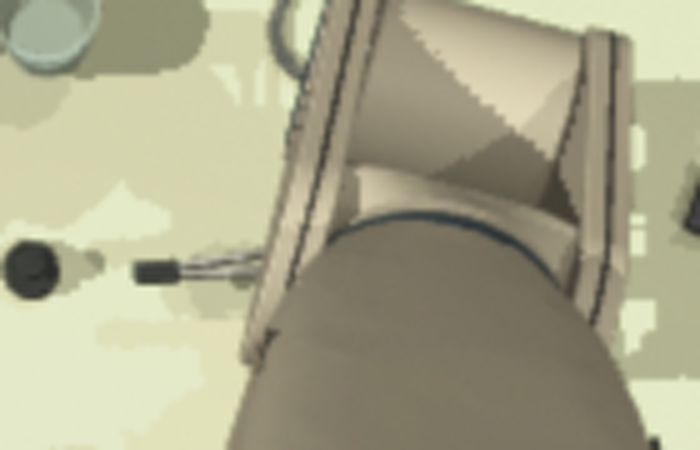

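View pics/s12.png

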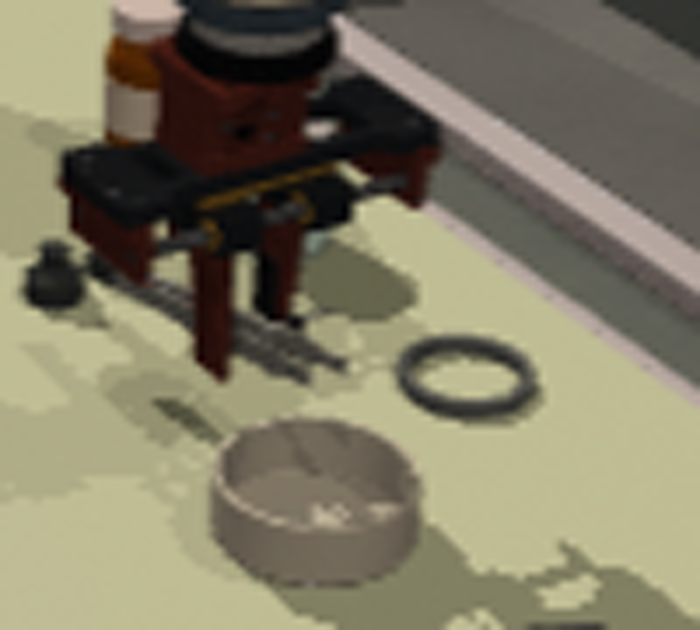

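The side view shows the tips at zoom (310,378) and (345,365), beyond the dish rim (rim ellipse centre about (318,473)). I'll check this against projections of the dish, tips and head.

```bash
python3 -c "
from h import *
d=np.load('s12.npy',allow_pickle=True).item()
f=lambda p:((np.array(proj(d,p))-[330,170])*7).round(0)
print('rim c',f([615.6,-243,35]),'rim +x',f([665.6,-243,35]),'-x',f([565.6,-243,35]),'-y',f([615.6,-293,35]),'+y',f([615.6,-193,35]))
for y in(-230,-235,-242.7): print('tips',y,f([607.5,y,77]),f([626,y,77]))
print('head',f([604,-50,77]),'fingerends',f([603,-172.7,58]),f([628,-172.7,58]))
o=ctrl.get_obs(); print(o['ee_pos'],o['width'])
"; python3 - <<'E'
import os; os.chdir('.')
from h import *
d=np.load('s12.npy',allow_pickle=True).item()
im=d['img'][195:240,338:390,::-1]; cv2.imwrite('pics/z12.png',cv2.resize(im,None,fx=14,fy=14,interpolation=cv2.INTER_CUBIC))
E
```

```text
rim c [312. 460.] rim +x [398. 433.] -x [223. 488.] -y [373. 512.] +y [253. 411.]
tips -230 [287. 377.] [319. 367.]
tips -235 [293. 382.] [325. 372.]
tips -242.7 [302. 389.] [335. 380.]
head [ 84. 216.] fingerends [211. 358.] [254. 345.]
[ 615.39595069 -172.93720811   57.97231078] 24.039896757583616
```

View pics/z12.png

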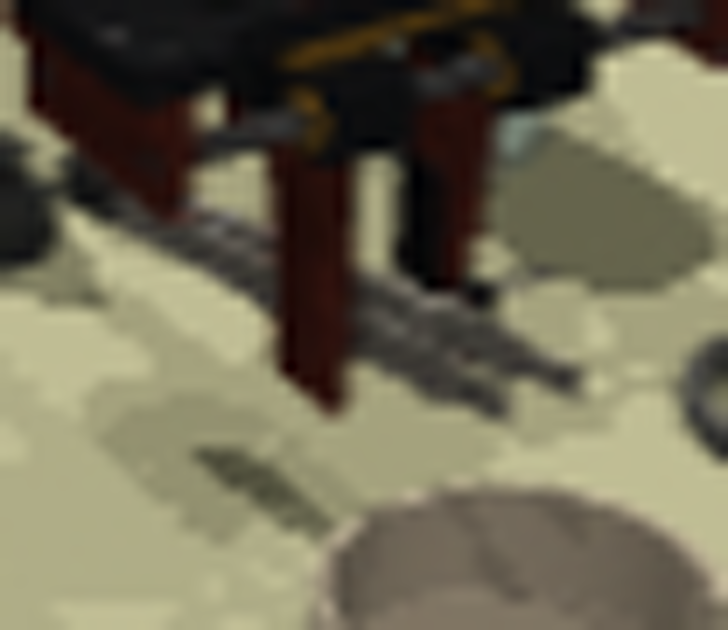

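The tips appear about 3.5 px higher and the head about 5 px lower than a level tool would give, so the tweezers have pitched in the fingers. I'll quantify that.

```bash
python3 -c "
from h import *
d=np.load('s12.npy',allow_pickle=True).item()
off=np.array([.9,1.9])
g=np.array([611.5,-172.7,77.])  # x of grip frame origin, about
def P(xt,yt,th,zt=0): # tips dir -y, y_t=+x
  c,s=np.cos(th),np.sin(th); return g+np.array([yt,-(xt*c-zt*s),xt*s+zt*c])
ob={'tipA':(374.1,224.1),'tipB':(379.3,222.1),'head':(344.0,207.9)}
for deg in(0,2,4,6,8,10):
  t=np.radians(deg); print(deg,[ (np.array(proj(d,P(*q,t)))+off-ob[k]).round(1) for k,q in(('tipA',(70,-14)),('tipB',(70,7)),('head',(-110,-10)))])
d=ctrl.get_image  # s5 check
a=np.array([.9555,-.2948,0]);b=np.array([.2948,.9555,0]);G=np.array([527.1,249.2,120.3])
dd=np.load('s12.npy',allow_pickle=True).item()
for deg in(0,4,8): 
  t=np.radians(deg); print('s5 head',deg,np.array(proj(dd,G-110*np.cos(t)*a-14*b+[0,0,-110*np.sin(t)]))+off,'obs',(259.6,169.2))
"

```

```text
0 [array([-2.6,  4.2]), array([-2.5,  4.6]), array([ 0.1, -3.5])]
2 [array([-2.5,  3.6]), array([-2.4,  4. ]), array([ 0.1, -2.5])]
4 [array([-2.5,  2.9]), array([-2.4,  3.3]), array([ 0.1, -1.6])]
6 [array([-2.5,  2.3]), array([-2.4,  2.7]), array([ 0.1, -0.6])]
8 [array([-2.5,  1.6]), array([-2.4,  2. ]), array([0.2, 0.4])]
10 [array([-2.5,  0.9]), array([-2.4,  1.3]), array([0.2, 1.4])]
s5 head 0 [260.35493025 169.40377915] obs (259.6, 169.2)
s5 head 4 [260.54579377 171.17694637] obs (259.6, 169.2)
s5 head 8 [260.87144905 172.92244373] obs (259.6, 169.2)
```

The tweezers were level after the lift. They have since pitched about 8–9° tips-up in the fingers, because the head is heavy. I'll first check whether the pitch is still creeping.

Request:
jog_arm --steps '[{"dp": [0, 0, 0], "turn": [0, 0, 0], "claw": 0.272}, {"dp": [0, 0, 0], "turn": [0, 0, 0], "claw": 0.272}, {"dp": [0, 0, 0], "turn": [0, 0, 0], "claw": 0.272}, {"dp": [0, 0, 0], "turn": [0, 0, 0], "claw": 0.272}, {"dp": [0, 0, 0], "turn": [0, 0, 0], "claw": 0.272}, {"dp": [0, 0, 0], "turn": [0, 0, 0], "claw": 0.272}, {"dp": [0, 0, 0], "turn": [0, 0, 0], "claw": 0.272}, {"dp": [0, 0, 0], "turn": [0, 0, 0], "claw": 0.272}]'

```text
t: 13.12
ee_pos: [615.3, -172.9, 57.8]
orientation: [-1.574, -0.002, -0.001]
ft_force: [0.1, -0.1, -1.1]
width: 24.2
```

```bash
cat > zz.py <<'E'
import sys
from h import *
n=sys.argv[1]
togo([614.5,-173,56],0)
d=cam('side'); np.save(f's{n}.npy',d,allow_pickle=True)
im=d['img'][195:240,338:390,::-1]; cv2.imwrite(f'pics/z{n}.png',cv2.resize(im,None,fx=14,fy=14,interpolation=cv2.INTER_CUBIC))
E
python3 zz.py 13
```

```text
t 13.1167 q [-0.29  0.65  1.68 -0.    0.8  -0.29] w 24.22 F [ 0.1 -0.1 -1.1]
pos [ 615.3 -172.9   57.8] dp [-0.01  -0.001 -0.023] turn [ 0.001   0.0007 -0.0003]
```

View pics/z13.png

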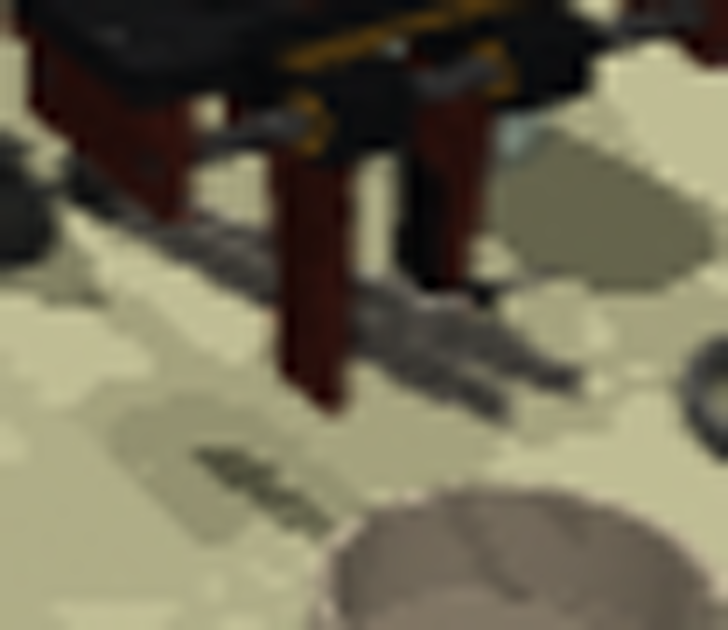

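The picture is unchanged, so the pitch is stable. I'll tilt the tool slowly by 9° about world x to make the tweezers level.

Request:
jog_arm --steps '[{"dp": [0, 0, 0], "turn": [0.005, 0, 0], "claw": 0.272}, {"dp": [0, 0.01, 0], "turn": [0.01, 0, 0], "claw": 0.272}, {"dp": [0, 0.01, 0], "turn": [0.015, 0, 0], "claw": 0.272}, {"dp": [0, 0.01, 0], "turn": [0.02, 0, 0], "claw": 0.272}, {"dp": [0, 0.02, 0], "turn": [0.025, 0, 0], "claw": 0.272}, {"dp": [0, 0.02, 0], "turn": [0.03, 0, 0], "claw": 0.272}, {"dp": [0, 0.02, 0], "turn": [0.035, 0, 0], "claw": 0.272}, {"dp": [0, 0.03, 0], "turn": [0.04, 0, 0], "claw": 0.272}, {"dp": [0, 0.03, 0], "turn": [0.045, 0, 0], "claw": 0.272}, {"dp": [0, 0.03, 0], "turn": [0.05, 0, 0], "claw": 0.272}, {"dp": [0, 0.03, 0], "turn": [0.05, 0, 0], "claw": 0.272}, {"dp": [0, 0.03, 0], "turn": [0.05, 0, 0], "claw": 0.272}]'

```text
t: 14.17
ee_pos: [615.3, -170.8, 57.8]
orientation: [-1.417, -0.002, -0.002]
ft_force: [-0.4, 1.3, -1.3]
width: 24.1
```

```bash
python3 zz.py 14; python3 -c "
from h import *
d=cam('top'); np.save('t14.npy',d,allow_pickle=True); save(d,'pics/t14.png',(315,145,365,180),14)"
```

```text
t 14.1667 q [-0.36  0.67  1.65  0.19  0.88 -0.49] w 24.13 F [-0.4  1.3 -1.3]
pos [ 615.3 -170.8   57.8] dp [-0.01  -0.028 -0.022] turn [-0.0491  0.0007 -0.0001]
```

View pics/z14.png

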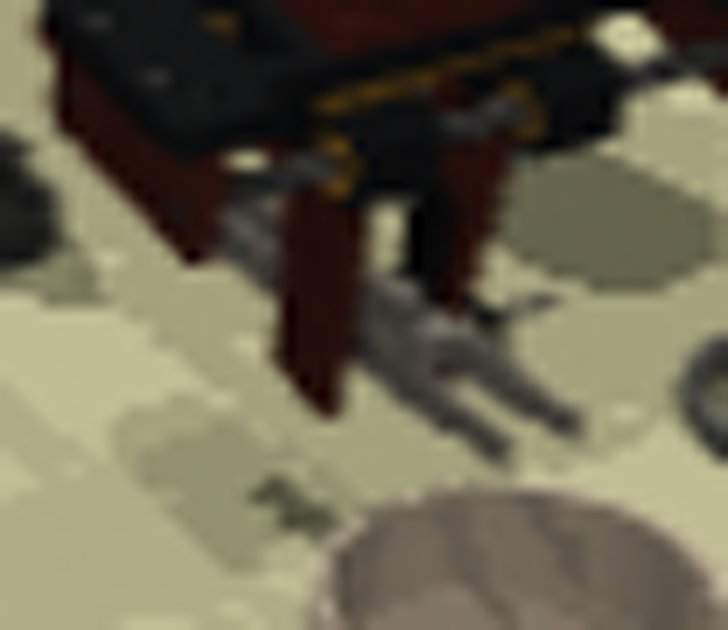

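View pics/t14.png

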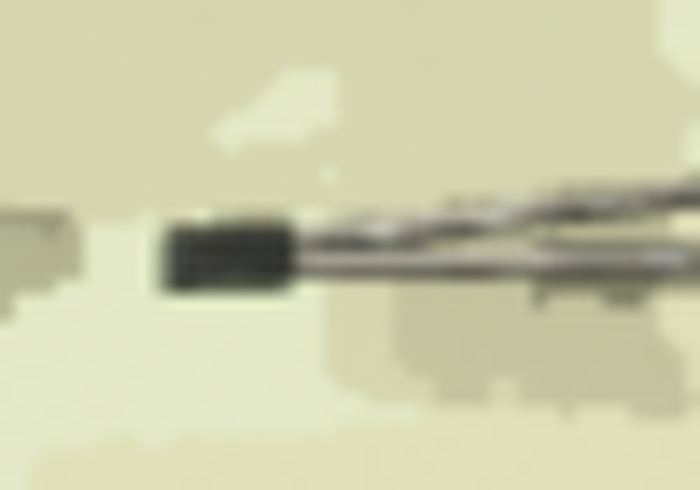

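The fixed arm's slope in the side view is now about 0.78, against 0.79 predicted for a level tool. The top view shows the head at zoom (228,257) and the arms straight. I'll check the level with the depth readings.

```bash
python3 -c "
from h import *
d=np.load('t14.npy',allow_pickle=True).item()
T=np.array(d['camera_from_world']);R=T[:3,:3];o=-R.T@T[:3,3]
u,v=np.meshgrid(np.arange(640),np.arange(400))
r=np.stack([(u-d['cx'])/d['f'],(v-d['cy'])/d['f'],np.ones(u.shape)],-1)@R
Z=(o+r*d['range_z'][...,None])
for rr in range(158,168): print(rr,' '.join('%3d'%z for z in Z[rr,325:366,2]))
m=(Z[161:165,328:335,2]>60); print('head',np.median(Z[161:165,328:335][m],0), 'n',m.sum())
print(onz(d,331.3,163.4,84),onz(d,326.6,163.4,80))
s=np.load('s14.npy',allow_pickle=True).item(); off=np.array([.9,1.9])
for q in([607.3-2,-243.8,76.6],[625.7+2,-243.8,76.6]): print('tips exp',(np.array(proj(s,q))+off).round(1))
print('obs 374.1,227.3  379.1,225.4')
Z2=None
T=np.array(s['camera_from_world']);R=T[:3,:3];o=-R.T@T[:3,3]
r=np.stack([(u-s['cx'])/s['f'],(v-s['cy'])/s['f'],np.ones(u.shape)],-1)@R
Q=o+r*s['range_z'][...,None]
for rr in range(219,231): print(rr,' '.join('%3d/%4d/%3d'%tuple(q) for q in Q[rr,370:382]))
"
```

```text
158   0   1   1  -3   0  -5   1  -2   0   0   1   0   2   2   1   1  -1   0   3   4   1  -2  -2   2  -1   2   1   1  -1   0   0  -5   4  81  80  81  76  79  81  80  80
159   0   4  -1   4  -1   0   2  -2   2   0   3  -3   2  -1   3   2   0  -2   0   1   0   0   0  -3   0  81  81  78  81  82  82  80  78  82  77  79  81  82  78  74  78
160   0   1   0   0   0   0   1  -1  -1  -1   5   0   4   1  -2   0   0  79  83  80  84  78  79  79  83  79  77  81  80  76  82  74  71  72  70   3  -1   2   1  -2   0
161   2   0  81  79  82  83  81  79  79  83  79  78  75  79  79  82  81  80  82  82  77  77  78  75  73  72  68  -1  -1   4   0  -4  -3   1   2  -2   0   4  -1  -1   0
162   1  80  78  81  82  82  81  79  80  81  82  78  78  75  73  73  70  73   0   0   0   0  -1   0   3   1   2   0  -3   0   2   0   3   0  -1   3  81  81  85  79  83
163   0   0  81  85  85  78  79  80  80  80  78  80  81  76  76  81  81  75  83  82  79  78  76  81  80  81  76  83  81  84  82  77  82  80  77  80  80  77  77  80  83
164   0   0  79  80  79  74  81  81  85  80  80  77  81  75  76  76  78  78  75  75  78  76 
[... 2009 characters left out ...]
51/  0 695/-152/  0 627/-247/ 72 705/-151/ -4 705/-156/ -1
227 672/-136/ -6 670/-144/ -1 673/-147/ -1 607/-242/ 71 606/-249/ 75 682/-152/  0 688/-150/ -4 689/-154/ -1 690/-159/  0 696/-157/ -2 699/-159/ -2 703/-159/ -3
228 663/-148/ -1 667/-148/ -2 673/-146/ -5 672/-154/ -1 606/-249/ 71 678/-157/ -1 683/-156/ -3 687/-157/ -4 691/-158/ -4 696/-158/ -6 696/-163/ -3 699/-165/ -3
229 660/-153/ -2 660/-158/  0 631/-205/ 35 635/-204/ 34 640/-203/ 31 645/-202/ 29 -172/-1301/894 683/-163/ -3 682/-171/  1 688/-168/ -2 690/-172/  0 694/-172/ -1
230 626/-200/ 30 629/-202/ 30 634/-201/ 28 636/-204/ 29 640/-204/ 28 644/-204/ 27 643/-211/ 31 647/-211/ 29 651/-212/ 29 651/-218/ 32 653/-220/ 33 658/-219/ 31
```

Level to within about 1° (the arm tops read 80–81 mm along their whole visible length). The tips' centre is at about (616, -246, 75), against the dish at (615.6, -243) with its rim at 35. I'll hold a second and confirm nothing creeps.

Request:
jog_arm --steps '[{"dp": [0, 0.02, 0], "turn": [0, 0, 0], "claw": 0.272}, {"dp": [0, 0.02, 0], "turn": [0, 0, 0], "claw": 0.272}, {"dp": [0, 0.02, 0], "turn": [0, 0, 0], "claw": 0.272}, {"dp": [0, 0.02, 0], "turn": [0, 0, 0], "claw": 0.272}, {"dp": [0, 0.02, 0], "turn": [0, 0, 0], "claw": 0.272}, {"dp": [0, 0.02, 0], "turn": [0, 0, 0], "claw": 0.272}, {"dp": [0, 0.02, 0], "turn": [0, 0, 0], "claw": 0.272}, {"dp": [0, 0.02, 0], "turn": [0, 0, 0], "claw": 0.272}, {"dp": [0, 0.02, 0], "turn": [0, 0, 0], "claw": 0.272}, {"dp": [0, 0.02, 0], "turn": [0, 0, 0], "claw": 0.272}, {"dp": [0, 0.02, 0], "turn": [0, 0, 0], "claw": 0.272}, {"dp": [0, 0.02, 0], "turn": [0, 0, 0], "claw": 0.272}]'

```text
t: 15.27
ee_pos: [615.3, -168.9, 57.8]
orientation: [-1.417, -0.002, -0.001]
ft_force: [0.1, -0.0, 0.2]
width: 24.0
```

```bash
python3 zz.py 15; python3 -c "
from h import *
w=[]
for i in range(6):
  d=cam('top'); w.append(round(ctrl.get_obs()['width'],2))
print(w)
T=np.array(d['camera_from_world']);R=T[:3,:3];o=-R.T@T[:3,3]
u,v=np.meshgrid(np.arange(640),np.arange(400))
Z=o+(np.stack([(u-d['cx'])/d['f'],(v-d['cy'])/d['f'],np.ones(u.shape)],-1)@R)*d['range_z'][...,None]
print('head z',np.median(Z[161:164,328:335,2]),'arm',np.median(Z[163,340:350,2]),np.median(Z[163,355:364,2]))
"
```

```text
t 15.2667 q [-0.36  0.67  1.65  0.19  0.88 -0.48] w 23.99 F [ 0.1 -0.   0.2]
pos [ 615.3 -168.9   57.8] dp [-0.01  -0.051 -0.023] turn [-0.049   0.0007 -0.0002]
[24.04, 23.94, 23.87, 24.02, 24.15, 24.11]
head z 80.68082157641629 arm 79.92158202233145 81.49596455382493
```

View pics/z15.png

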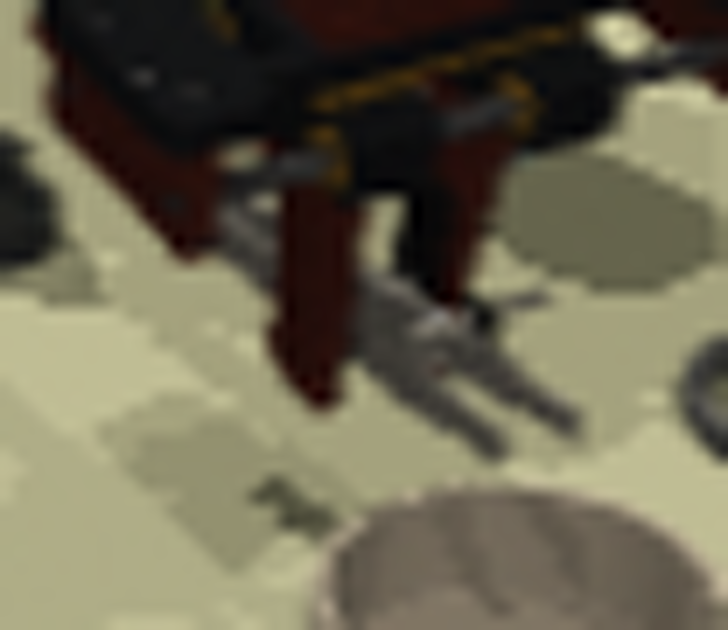

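Steady: widths average 24.0 mm and the tips haven't moved. Handing in.

```bash
python3 -c "
from workcell import ctrl
print(ctrl.close_job())"
```

```text
the job is handed in; nothing more can be done
None
```

I took the tweezers off the stand, squeezed them to the mark and left them held over the dish, then handed the job in at about 16 s. No verdict was reported.

**Squeeze:** In a close look through the top camera, the pointer's end lay within about 0.1 mm of the middle of the mark, at a finger opening of about 24.1 mm. I kept the same grip setting for the rest of the job. The opening read 23.9–24.2 mm at the end, average 24.0. I could not look again at the pointer over the dish because the arm blocks the top view there, so the final setting rests on the opening reading.

**Position:** The tips' centre is at about (616, -244) mm, within 2–3 mm of the dish centre, and about 40 mm above its rim. The last pictures show nothing touching the tweezers, and the force readings were near zero.

**Disagreements and failures:**
- **Slip while carrying:** The tweezers slipped to about 8–9° tips-up in the fingers, so they were not level for part of the carry. I tilted the gripper to bring them back; depth readings then showed them level to about 1–1.5°, and they held steady for the last second.
- **Mark position:** My direct measurement of the mark from the fixed arm came out about 2 mm larger than the opening formula gives. The pointer showed the same shift, so I put it down to half the arm's thickness and used the direct line-up.

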